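# Clear the pile on the painting table

### The arm

A 6-joint arm with a two-finger parallel gripper is mounted at the origin on the work surface. World frame = base frame: x ahead of the robot, y to its left, z up, the work surface at z = 0. Lengths are in m, angles in degrees, forces in N, time in s.
With the tool pointing down it reaches from about 0.35 to 0.875 m from the base axis. Payload 4.2 kg.
Tool frame: the origin (TCP) lies midway between the tips of the shut fingers; the grasp point (between the pads) lies 19 mm behind it; z points along the fingers, y is the line along which they close (so a half turn about z gives the same grasp; the last joint's range is limited). The gripper opens to 87 mm and grips with 3 to 60 N. Pads are 19 mm wide; open, the fingers measure 117 mm over their backs; the gripper's body (75 mm by 190 mm) begins 51 mm behind the grasp point.
Start: joints at [82.769, 22.042, 0.453, 0, -68.411, -14.817], TCP at [0.235, 0.579, 0.223] pointing down, gripper open.
Joint ranges: [-179.83, 179.83], [-69.29, 118.12], [-61.27, 80.66], [-181.25, 117.63], [-171.15, -9.14], [-177.46, 177.46]. Speed limits (degrees/s): [159.86, 159.86, 180, 180, 180, 180].

### API

Orientations are given as a 3x3 rotation matrix whose columns are the frame's x, y, z axes.
In Python, from station import sense, capture, camera_params, finish_job gives the robot as it stands.
- The arm moves only by the tool drive_tool, never from a script. Its argument "rows" is a list of rows, each an object of numbers: "tx", "ty", "tz": the shift along the tool's x, y, z in cm; "ax", "ay", "az": the turn, a rotation vector about the tool's x, y, z in rad; "claw": the finger opening in cm, from 0 to 8.7. In form: [{"tx": .., "ty": .., "tz": .., "ax": .., "ay": .., "az": .., "claw": ..}, ...]. A call has 1 to 10 rows; each row shifts and turns the commanded pose from where the row before left it, along the tool's axes as they then stand; what a row does not reach is not made up. A row lasts 1/12 s, in which the tool goes at most 41.7 mm and 7.16 degrees, less where a joint would pass 70% of its speed; a pose out of reach is approached as far as the arm can. A call with a gripper value outside its range is refused whole. The fingers move at their own pace and stop on an object; the grip force is fixed at half the most. Time passes only in rows, so rows that do not move let the fingers close. It gives the time, the measured TCP pose, the force, the opening and the grip force at its end, in the units of the state.
- sense(): the state, without advancing time (a new reading comes with each control period).
- capture(name): name is "scene" or "side" or "wrist"; returns (picture, depth): 480x640x3 uint8, red, green, blue; 480x640 float32, m along the optical axis (not along the pixel's ray), 0 where there is no reading.
- camera_params(name): a dict with "intrinsics" (3x3 intrinsics, pixels), "k1" (the pictures are not rectified: a ray, as slopes to the right and down, at radius r is drawn at 1 + k1 r^2 times it, then the intrinsics apply), "R" (3x3) and "t" (3): a world point X has camera coordinates R X + t; the wrist camera has in their place "tool_from_camera" (4x4, takes a point from camera to tool coordinates, whose origin is the TCP and whose axes are the flange's). Camera axes: x right, y down, z forward; pixel columns grow to the right and rows downward; lengths in m; the calibration is good to about 2 mm. A picture is of the moment at which its call begins: read the wrist's pose just before it. camera_params takes no time and is no camera call.
- finish_job(): hands the job in; it is judged then, once.
The state is a dict: "time_s": time; "joints": joint angles; "joint_velocities": joint speeds; "effort": joint torques, N m; "tcp_pos": TCP position; "ee_rot": TCP orientation; "wrist_force": force on the tool from outside, world axes, zero at the start; "moment": the same for the moment, N m; "gripper_width": opening from 0.0 (shut) to 1.0 (fully open); "gripper_force": force on a finger pad.
Only numpy, scipy, OpenCV 4.12 (cv2) and the standard library are available. Lean on these libraries where they do the work, as an engineer would, in place of code of your own. Each camera call takes 0.05 s, during which the arm holds its last target. There are 200 camera calls.

### The job

Things have been piled on the blank painting panel: take the pile apart from the top down and put each thing straight away in its own place. The pastel box goes lengthwise in the long tray, then the paint jar in the middle of the round dish and the square tin in the middle of the square tray (these two in either order), and last the panel, white side up, centred and square across the two bars of the stand. Keep everything upright, leave the cup and the bottle where they are, and let go of everything at the end.

Things in the scene. Friction and masses are not known exactly. Their poses are not given: they have to be found in the camera images.
- pastel_box: Small closed wooden pastel box with a dark inset lid, a block 120 mm long (its y) by 38 mm wide (its x) by 30 mm high. At the start it lies as a bridge on the lids of jar and tin, its underside 76 mm above the table, its length roughly along the panel's. Origin: centre of the underside, z up. About 0.08 to 0.17 kg.
- jar: Round glass paint jar with a black flat screw lid, 56 mm across, 46 mm high, standing on one end of the panel (which end varies), half under the pastel box, its outer end in view. Origin: centre of the underside, z up along its axis. About 0.11 to 0.23 kg.
- tin: Square metal tin with a lid, 50 by 50 mm (sides along its x and y), 46 mm high, standing on the other end of the panel, half under the pastel box, its outer end in view. Origin: centre of the underside, z up. About 0.09 to 0.19 kg.
- panel: Wooden painting panel, white on top, a block 190 mm long (its y) by 62 mm wide (its x) by 30 mm thick; lies on the table under the whole pile. Jar and tin stand about 58 mm either side of its middle along its length. Origin: centre of the underside, z up. About 0.15 to 0.31 kg.
- dish: Fixed round white ceramic dish on the table, place of the jar: outer diameter 88 mm, inner 80 mm, floor 4 mm thick, rim 8 mm above the table. Origin: centre of the underside, at table height, z up.
- square_tray: Fixed square shallow grey plastic tray, place of the tin: outside 82 by 82 mm, inside 74 by 74 mm, floor 4 mm thick, rim 8 mm above the table. Origin: centre of the underside, x and y along its sides.
- long_tray: Fixed oblong shallow grey plastic tray, place of the pastel box: outside 150 mm (its y) by 68 mm (its x), inside 142 by 60 mm, floor 4 mm thick, rim 8 mm above the table. Origin: centre of the underside, z up.
- stand: Fixed dark wooden stand, place of the panel: two parallel bars, each 80 mm long (along its x), 16 mm wide and 34 mm high, their middles 58 mm either side of the origin along its y, joined by a 6 mm high slat on the table. The panel lies flat on the bar tops with its length along the stand's y. Origin: midway between the bars, at table height, z up.
- cup: Bystander: open blue ceramic cup, 72 mm across the rim, 75 mm high, standing on the table; leave it. Origin: centre of the underside.
- bottle: Bystander: amber bottle with a white cap, 48 mm across, 120 mm high, standing on the table; leave it. Origin: centre of the underside.
Mind the look-alikes: they are no part of the job. Leave any green or pink look-alike of the jar alone. Several things look just like the stand: the one meant starts farthest from the robot's base.

How it is judged:
By the outcome, as a careful person would: the job done as asked, in the order asked, and still so for the second after the job is handed in, with the robot touching nothing.
It also fails if it takes over 120 s, if anything falls off the work surface, if the arm or the gripper's body presses on something with over 40 N, if the wrist force passes 120 N, or if a joint passes its speed limit or range.

## Working session

There is one attempt and no reset: what is moved stays moved. The work goes in short steps, Python scripts to look and compute and a tool call to move; the robot and the scene stay as the last step left them, time stands still between calls to the robot, and variables do not carry over. Pictures are saved under pics/ and viewed, at most 14 in all, crops included, and the job is handed in when it is done.

Besides the shell and the picture viewer there is one more tool, called as name(argument=value, ...), one argument or row to a line, values as JSON. drive_tool: Moves the arm, as the interface text tells. Its arguments: {"type":"object","properties":{"rows":{"type":"array"}},"required":["rows"]}

```bash
mkdir -p pics
cat > h.py <<'E'
import numpy as np, cv2
from station import sense, capture, camera_params
def snap(n,f):
    s=sense(); im,d=capture(n); cv2.imwrite(f'pics/{f}.png',im[:,:,::-1]); np.savez(f'pics/{f}.npz',im=im,d=d,pos=s['tcp_pos'],rot=s['ee_rot'],name=n); return im,d
def load(f):
    z=np.load(f'pics/{f}.npz'); return z
def cam(z):
    p=camera_params(str(z['name'])); K=np.array(p['intrinsics']); k1=p['k1']
    if 'R' in p: R=np.array(p['R']); t=np.array(p['t']); return K,k1,R.T,-R.T@t
    T=np.array(p['tool_from_camera']); Rt=np.array(z['rot']).reshape(3,3)
    return K,k1,Rt@T[:3,:3],Rt@T[:3,3]+z['pos']
def rays(z,uv):
    K,k1,R,c=cam(z); uv=np.atleast_2d(np.array(uv,float))
    s=cv2.undistortPoints(uv[:,None],K,np.array([k1,0,0,0.]))[:,0]
    return c,(R@np.c_[s,np.ones(len(s))].T).T
def onplane(z,uv,h):
    c,d=rays(z,uv); return c+d*((h-c[2])/d[:,2])[:,None]
def cloud(z):
    v,u=np.mgrid[0:480,0:640]; c,d=rays(z,np.c_[u.ravel(),v.ravel()])
    P=c+d*z['d'].ravel()[:,None]; P[z['d'].ravel()==0]=np.nan; return P.reshape(480,640,3)
E
python3 - <<'E'
from h import *
for n in('scene','side','wrist'):
    snap(n,n+'0'); z=load(n+'0'); K,k,R,c=cam(z); print(n,K.round(0).tolist(),k,c.round(3),R[:,2].round(2))
s=sense(); print(s['time_s'],s['tcp_pos'],np.round(s['ee_rot'],3),s['gripper_width'])
E
```

```text
scene [[460.0, 0.0, 317.0], [0.0, 460.0, 240.0], [0.0, 0.0, 1.0]] -0.04916285825714197 [1.11  0.479 0.814] [-0.55 -0.45 -0.71]
side [[451.0, 0.0, 315.0], [0.0, 451.0, 239.0], [0.0, 0.0, 1.0]] -0.10352293785275228 [-0.033 -0.604  0.577] [ 0.58  0.65 -0.5 ]
wrist [[392.0, 0.0, 320.0], [0.0, 392.0, 237.0], [0.0, 0.0, 1.0]] -0.049584179376276794 [0.3   0.555 0.383] [-0.24  0.09 -0.97]
0.15 [0.23442062 0.57888335 0.22169792] [[ 0.927 -0.375 -0.001]
 [-0.375 -0.927 -0.002]
 [ 0.     0.002 -1.   ]] 1.0005969419474268
```

View pics/scene0.png

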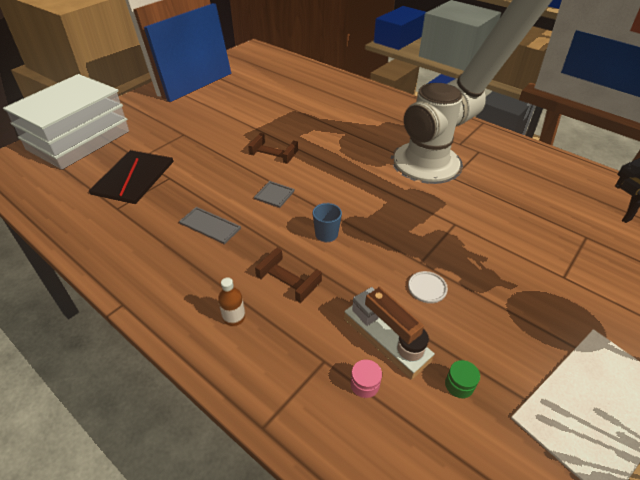

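View pics/side0.png

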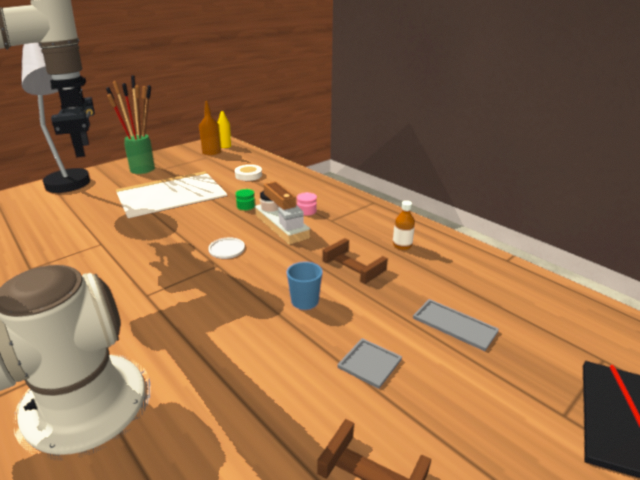

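The scene view shows the pile at about (390,330), with the jar at its near end (412,343) and the tin at its far end (368,305). The round dish is at (428,287), the square tray at (273,194) and the long tray at (210,225). There are two stands, at (288,275) and (273,148). The cup is at (327,222), the bottle at (231,300), and the pink and green look-alikes at (367,378) and (463,379). The side view confirms the same layout.

```bash
cat > m.py <<'E'
from h import *
import sys
def rect(P):
    (c,s,a)=cv2.minAreaRect(P[:,:2].astype(np.float32)*1000); s=np.array(s)
    if s[0]<s[1]: a+=90; s=s[::-1]
    return np.round(c,1),s.round(1),round((a+90)%180-90,1)
E
python3 - <<'E'
from m import *
S={}
for n in('scene0','side0'):
    z=load(n); P=cloud(z); S[n]=P
    pts={'scene0':dict(dish=(428,287),sq=(273,194),lt=(210,225),st1=(288,275),st2=(273,148),cup=(327,222),bottle=(231,300),box=(393,313),jar=(417,340),tin=(362,302),panel=(365,325),pink=(367,372),green=(463,373)),
     'side0':dict(dish=(227,248),sq=(370,362),lt=(455,324),st1=(355,262),cup=(304,285),box=(279,195),tin=(295,213))}[n]
    for k,(u,v) in pts.items(): print(n,k,(P[v,u]*1000).round())
P=S['scene0']; z=load('scene0')
def blob(name,c,r,lo,hi):
    Q=P[(np.hypot(P[...,0]-c[0],P[...,1]-c[1])<r)&(P[...,2]>lo)&(P[...,2]<hi)]
    if len(Q)>10: print(name,len(Q),rect(Q),'z',np.median(Q[:,2]).round(4),'mean',Q.mean(0).round(3))
bx=P[313,393]
for lo,hi in((.1,.12),(.07,.085),(.025,.035)): blob('pile%g'%lo,bx,.13,lo,hi)
for k,uv in dict(st1=(288,275),st2=(273,148)).items():
    blob(k,P[uv[1],uv[0]],.1,.029,.05)
for k,uv in dict(dish=(428,287),sq=(273,194),lt=(210,225)).items(): blob(k,P[uv[1],uv[0]],.085,.0025,.02)
E
```

```text
scene0 dish [438. 253.   6.]
scene0 sq [ 418. -248.    3.]
scene0 lt [ 614. -288.    2.]
scene0 st1 [615. -14.   8.]
scene0 st2 [ 253. -404.    4.]
scene0 cup [474. -13.  75.]
scene0 bottle [782. -12.  82.]
scene0 box [619. 262. 107.]
scene0 jar [623. 322.  78.]
scene0 tin [614. 190.  75.]
scene0 panel [629. 212.  32.]
scene0 pink [nan nan nan]
scene0 green [610. 419.  47.]
side0 dish [435. 250.   2.]
side0 sq [ 413. -246.    5.]
side0 lt [ 613. -288.    2.]
side0 st1 [622.  -8.   6.]
side0 cup [422. -61.  65.]
side0 box [588. 231. 105.]
side0 tin [593. 174.  75.]
pile0.1 1101 (array([611.3, 259.4]), array([120.2,  40.9]), 79.2) z 0.1065 mean [0.614 0.263 0.106]
pile0.07 667 (array([610.2, 255.6]), array([169.7,  56.3]), 81.2) z 0.0761 mean [0.62  0.266 0.077]
pile0.025 1228 (array([671.3, 255.1]), array([196.8, 154.7]), -89.5) z 0.0302 mean [0.633 0.268 0.03 ]
st1 422 (array([619.1,  -9.8]), array([134.3,  82.3]), -86.7) z 0.0335 mean [ 0.62  -0.005  0.033]
st2 185 (array([ 267.1, -390.7]), array([133.5,  80.6]), -72.4) z 0.034 mean [ 0.269 -0.39   0.034]
dish 969 (array([443.8, 261.5]), array([161.2, 141.4]), -58.3) z 0.0045 mean [0.439 0.258 0.005]
sq 595 (array([ 421.6, -250.3]), array([162.6, 155.5]), 70.8) z 0.0048 mean [ 0.419 -0.247  0.005]
lt 1073 (array([ 609.4, -288. ]), array([166.2, 149.5]), -80.5) z 0.0049 mean [ 0.616 -0.287  0.005]
```

drive_tool(
  rows=[
    {"tx": 3.6,"ty": 1.2,"tz": -0.8},
    {"tx": 3.6,"ty": 1.2,"tz": -0.8},
    {"tx": 3.6,"ty": 1.2,"tz": -0.8},
    {"tx": 3.6,"ty": 1.2,"tz": -0.8},
    {"tx": 3.6,"ty": 1.2,"tz": -0.8},
    {"tx": 3.6,"ty": 1.2,"tz": -0.8},
    {"tx": 3.6,"ty": 1.2,"tz": -0.8},
    {"tx": 3.6,"ty": 1.2,"tz": -0.8},
    {"tx": 3.6,"ty": 1.2,"tz": -0.8},
    {"tx": 3.6,"ty": 1.2,"tz": -0.8},
  ],
)

```text
invalid input at $.rows[0]: expected keys tx, ty, tz, ax, ay, az, claw
```

drive_tool(
  rows=[
    {"tx": 3.6,"ty": 1.2,"tz": -0.8},
    {"tx": 3.6,"ty": 1.2,"tz": -0.8},
    {"tx": 3.6,"ty": 1.2,"tz": -0.8},
    {"az": 0.12},
    {"az": 0.12},
    {"az": 0.12},
    {"az": 0.12},
    {"az": 0.12},
    {"az": 0.12},
    {"az": 0.12},
  ],
)

```text
invalid input at $.rows[0]: expected keys tx, ty, tz, ax, ay, az, claw
```

drive_tool(
  rows=[
    {"az": 0.12},
    {"az": 0.12},
    {"az": 0.12},
    {"az": 0.12},
    {"az": 0.04},
    {},
  ],
)

```text
invalid input at $.rows[0]: expected keys tx, ty, tz, ax, ay, az, claw
```

Run:
```python
from h import *
snap('wrist','w1'); s=sense(); print(s['time_s'],s['tcp_pos'],np.round(s['ee_rot'],3),np.round(s['joints'],1)); print(np.round(camera_params('wrist')['tool_from_camera'],3))
```

```text
0.2 [0.23446847 0.57895965 0.22187699] [[ 0.927 -0.375 -0.   ]
 [-0.375 -0.927 -0.001]
 [ 0.     0.001 -1.   ]] [ 82.8  22.1   0.4  -0.  -68.4 -14.8]
[[ 0.    -0.967 -0.256  0.07 ]
 [ 1.     0.     0.    -0.002]
 [-0.    -0.256  0.967 -0.161]
 [ 0.     0.     0.     1.   ]]
```

View pics/w1.png

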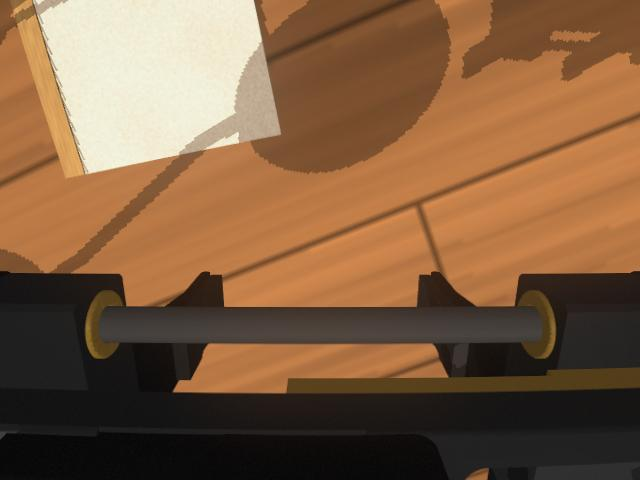

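The wrist picture shows only the fingers and the white sheet, with nothing of the job in it. Rows need all seven keys.

drive_tool(
  rows=[
    {"tx": 3.5,"ty": 0.6,"tz": -1.15,"ax": 0,"ay": 0,"az": 0,"claw": 8.7},
    {"tx": 3.5,"ty": 0.6,"tz": -1.15,"ax": 0,"ay": 0,"az": 0,"claw": 8.7},
    {"tx": 3.5,"ty": 0.6,"tz": -1.15,"ax": 0,"ay": 0,"az": 0,"claw": 8.7},
    {"tx": 3.5,"ty": 0.6,"tz": -1.15,"ax": 0,"ay": 0,"az": 0,"claw": 8.7},
    {"tx": 3.5,"ty": 0.6,"tz": -1.15,"ax": 0,"ay": 0,"az": 0,"claw": 8.7},
    {"tx": 3.5,"ty": 0.6,"tz": -1.15,"ax": 0,"ay": 0,"az": 0,"claw": 8.7},
    {"tx": 3.5,"ty": 0.6,"tz": -1.15,"ax": 0,"ay": 0,"az": 0,"claw": 8.7},
    {"tx": 3.5,"ty": 0.6,"tz": -1.15,"ax": 0,"ay": 0,"az": 0,"claw": 8.7},
    {"tx": 3.5,"ty": 0.6,"tz": -1.15,"ax": 0,"ay": 0,"az": 0,"claw": 8.7},
    {"tx": 3.5,"ty": 0.6,"tz": -1.15,"ax": 0,"ay": 0,"az": 0,"claw": 8.7},
  ],
)

```text
time_s: 1.03
tcp_pos: [0.5376, 0.391, 0.338]
ee_rot: [[0.927, -0.375, -0.0], [-0.375, -0.927, -0.0], [-0.0, 0.0, -1.0]]
wrist_force: [0.7, 0.6, 0.4]
gripper_width: 1.0
gripper_force: 0.0
```

drive_tool(
  rows=[
    {"tx": 3.5,"ty": 0.6,"tz": -1.15,"ax": 0,"ay": 0,"az": 0,"claw": 8.7},
    {"tx": 3.5,"ty": 0.6,"tz": -1.15,"ax": 0,"ay": 0,"az": 0,"claw": 8.7},
    {"tx": 3.5,"ty": 0.6,"tz": -1.15,"ax": 0,"ay": 0,"az": 0,"claw": 8.7},
    {"tx": 0,"ty": 0,"tz": 0,"ax": 0,"ay": 0,"az": 0.12,"claw": 8.7},
    {"tx": 0,"ty": 0,"tz": 0,"ax": 0,"ay": 0,"az": 0.12,"claw": 8.7},
    {"tx": 0,"ty": 0,"tz": 0,"ax": 0,"ay": 0,"az": 0.12,"claw": 8.7},
    {"tx": 0,"ty": 0,"tz": 0,"ax": 0,"ay": 0,"az": 0.12,"claw": 8.7},
    {"tx": 0,"ty": 0,"tz": 0,"ax": 0,"ay": 0,"az": 0.12,"claw": 8.7},
    {"tx": 0,"ty": 0,"tz": 0,"ax": 0,"ay": 0,"az": 0.12,"claw": 8.7},
    {"tx": 0,"ty": 0,"tz": 0,"ax": 0,"ay": 0,"az": 0.12,"claw": 8.7},
  ],
)

```text
time_s: 1.87
tcp_pos: [0.627, 0.3362, 0.3715]
ee_rot: [[0.333, -0.943, -0.001], [-0.943, -0.333, -0.0], [0.0, 0.001, -1.0]]
wrist_force: [-0.7, 0.5, -1.1]
gripper_width: 1.0
gripper_force: 0.0
```

drive_tool(
  rows=[
    {"tx": 0,"ty": 0,"tz": 0,"ax": 0,"ay": 0,"az": 0.12,"claw": 8.7},
    {"tx": 0,"ty": 0,"tz": 0,"ax": 0,"ay": 0,"az": 0.12,"claw": 8.7},
    {"tx": 0,"ty": 0,"tz": 0,"ax": 0,"ay": 0,"az": 0.12,"claw": 8.7},
    {"tx": 0,"ty": 0,"tz": 0,"ax": 0,"ay": 0,"az": 0.12,"claw": 8.7},
    {"tx": 0,"ty": 0,"tz": 0,"ax": 0,"ay": 0,"az": 0.04,"claw": 8.7},
    {"tx": 0,"ty": 0,"tz": 0,"ax": 0,"ay": 0,"az": 0,"claw": 8.7},
    {"tx": 0,"ty": 0,"tz": 0,"ax": 0,"ay": 0,"az": 0,"claw": 8.7},
  ],
)

```text
time_s: 2.45
tcp_pos: [0.627, 0.3362, 0.3717]
ee_rot: [[-0.172, -0.985, -0.001], [-0.985, 0.172, -0.0], [0.0, 0.001, -1.0]]
wrist_force: [-1.1, 0.7, -0.5]
gripper_width: 0.999
gripper_force: 0.0
```

Run:
```python
from h import *
snap('wrist','w1'); s=sense(); print(s['time_s'],s['tcp_pos'],np.round(s['ee_rot'],3),np.round(s['joints'],1))
```

```text
2.5 [0.62699862 0.33620248 0.37175357] [[-0.172 -0.985 -0.   ]
 [-0.985  0.172 -0.   ]
 [ 0.     0.    -1.   ]] [ 41.2  28.8  31.9  -0.  -93.1 -51.1]
```

View pics/w1.png

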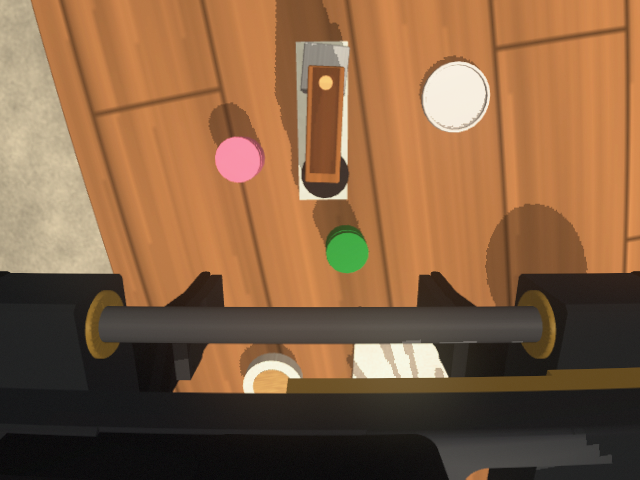

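The wrist view shows the box lying over tin and jar, spanning (312..345, 66..182). The jar end is at (325,178), the tin at (325,65), the panel spans (297..348, 42..198) and the dish is at (456,96). The pink (238,160) and green (347,250) jars stay alone.

```bash
cat >> m.py <<'E'
def big(m):
    n,l,st,_=cv2.connectedComponentsWithStats(m.astype(np.uint8)); 
    return l==1+np.argmax(st[1:,4])
def seg(z,P,c,r,lo,hi,plane=None,pxmask=None):
    "mask by height band near c; outline rays cast on plane"
    m=(np.hypot(P[...,0]-c[0],P[...,1]-c[1])<r)&(P[...,2]>lo)&(P[...,2]<hi)
    if pxmask is not None: m&=pxmask
    m=big(m); h=np.median(P[m][:,2]); 
    v,u=np.nonzero(m); Q=onplane(z,np.c_[u,v],h if plane is None else plane)
    return m,h,Q
E
python3 - <<'E'
from m import *
z=load('w1'); P=cloud(z); hsv=cv2.cvtColor(z['im'],cv2.COLOR_RGB2HSV)
for k,uv in dict(box=(322,120),jar=(312,187),tin=(330,52),panel=(303,130),dish=(456,96),table=(400,150)).items(): print(k,(P[uv[1],uv[0]]*1000).round(1))
c=P[120,322]
m,h,Q=seg(z,P,c,.1,.098,.115); print('box',h,rect(Q))
m,h,Q=seg(z,P,c,.13,.07,.085,pxmask=np.arange(480)[:,None]>130); print('jar',h,cv2.minEnclosingCircle(Q[:,:2].astype(np.float32)*1000))
m,h,Q=seg(z,P,c,.13,.07,.085,pxmask=np.arange(480)[:,None]<110); print('tin',h,rect(Q))
m,h,Q=seg(z,P,c,.13,.022,.037); print('panel',h,rect(Q))
d=P[96,456]; wh=(hsv[...,1]<60)&(hsv[...,2]>140)
m=big(wh&(np.hypot(P[...,0]-d[0],P[...,1]-d[1])<.07)); v,u=np.nonzero(m); Q=onplane(z,np.c_[u,v],.008); print('dish',[np.median(P[m][:,2])],cv2.minEnclosingCircle(Q[:,:2].astype(np.float32)*1000),rect(Q))
E
```

```text
box [611.5 256.7 106.4]
jar [635.6 328.4  73.8]
tin [590.4 186.6  74.3]
panel [635.9 262.1  31.1]
dish [435.2 252.8   4.8]
table [ 5.143e+02  3.091e+02 -3.000e-01]
box 0.10531891621179967 (array([610.2, 262.4]), array([118.9,  37.8]), 78.1)
jar 0.07480964811426866 ((617.9072875976562, 315.6933288574219), 27.815889358520508)
tin 0.07477950504556868 (array([599.2, 201.6]), array([49.1, 49.1]), -15.8)
panel 0.02890205470787577 (array([611.2, 258.4]), array([189.2,  61.5]), 81.1)
dish [np.float64(0.0031025751889917075)] ((436.95355224609375, 254.0852508544922), 43.77510452270508) (array([436.9, 254.2]), array([87. , 84.7]), -9.0)
```

drive_tool(
  rows=[
    {"tx": 3.8,"ty": 0.2,"tz": 0,"ax": 0,"ay": 0,"az": 0,"claw": 8.7},
    {"tx": 3.8,"ty": 0.2,"tz": 0,"ax": 0,"ay": 0,"az": 0.035,"claw": 8.7},
    {"tx": 0,"ty": 0,"tz": 4,"ax": 0,"ay": 0,"az": 0,"claw": 8.7},
    {"tx": 0,"ty": 0,"tz": 4,"ax": 0,"ay": 0,"az": 0,"claw": 8.7},
    {"tx": 0,"ty": 0,"tz": 4,"ax": 0,"ay": 0,"az": 0,"claw": 8.7},
    {"tx": 0,"ty": 0,"tz": 4,"ax": 0,"ay": 0,"az": 0,"claw": 7},
    {"tx": 0,"ty": 0,"tz": 4,"ax": 0,"ay": 0,"az": 0,"claw": 7},
    {"tx": 0,"ty": 0,"tz": 4,"ax": 0,"ay": 0,"az": 0,"claw": 7},
    {"tx": 0,"ty": 0,"tz": 1.8,"ax": 0,"ay": 0,"az": 0,"claw": 7},
    {"tx": 0,"ty": 0,"tz": 1.8,"ax": 0,"ay": 0,"az": 0,"claw": 7},
  ],
)

```text
time_s: 3.33
tcp_pos: [0.6088, 0.2612, 0.0932]
ee_rot: [[-0.207, -0.978, -0.003], [-0.978, 0.207, -0.002], [0.003, 0.003, -1.0]]
wrist_force: [0.1, 0.1, 0.1]
gripper_width: 0.812
gripper_force: 0.0
```

drive_tool(
  rows=[
    {"tx": 0,"ty": 0,"tz": 1.8,"ax": 0,"ay": 0,"az": 0,"claw": 7},
    {"tx": 0,"ty": 0,"tz": 0,"ax": 0,"ay": 0,"az": 0,"claw": 6},
    {"tx": 0,"ty": 0,"tz": 0,"ax": 0,"ay": 0,"az": 0,"claw": 5},
    {"tx": 0,"ty": 0,"tz": 0,"ax": 0,"ay": 0,"az": 0,"claw": 4.2},
    {"tx": 0,"ty": 0,"tz": 0,"ax": 0,"ay": 0,"az": 0,"claw": 3.9},
    {"tx": 0,"ty": 0,"tz": 0,"ax": 0,"ay": 0,"az": 0,"claw": 3.5},
    {"tx": 0,"ty": 0,"tz": 0,"ax": 0,"ay": 0,"az": 0,"claw": 3},
    {"tx": 0,"ty": 0,"tz": 0,"ax": 0,"ay": 0,"az": 0,"claw": 3},
    {"tx": 0,"ty": 0,"tz": 0,"ax": 0,"ay": 0,"az": 0,"claw": 3},
    {"tx": 0,"ty": 0,"tz": 0,"ax": 0,"ay": 0,"az": 0,"claw": 3},
  ],
)

```text
time_s: 4.17
tcp_pos: [0.6104, 0.2624, 0.0793]
ee_rot: [[-0.207, -0.978, 0.002], [-0.978, 0.207, 0.001], [-0.001, -0.001, -1.0]]
wrist_force: [-1.3, 0.3, 5.4]
gripper_width: 0.43
gripper_force: 30.0
```

Run:
```python
from m import *
# trays & stand from both fixed cameras (colour masks): outlines on rim plane
for n in('scene0','side0'):
    z=load(n); P=cloud(z); hsv=cv2.cvtColor(z['im'],cv2.COLOR_RGB2HSV)
    for k,c,r in(('sq',(.418,-.248),.075),('lt',(.614,-.288),.1)):
        g=(hsv[...,1]<70)&(np.hypot(P[...,0]-c[0],P[...,1]-c[1])<r)
        g=big(g); v,u=np.nonzero(g); print(n,k,rect(onplane(z,np.c_[u,v],.008)),np.nanmedian(P[g][:,2]))
    m=(np.hypot(P[...,0]-.619,P[...,1]+.008)<.1)&(P[...,2]>.027)&(P[...,2]<.045)
    nn,l,st,_=cv2.connectedComponentsWithStats(m.astype(np.uint8))
    for i in range(1,nn):
        if st[i,4]>40:
            v,u=np.nonzero(l==i); print(n,'bar',rect(onplane(z,np.c_[u,v],.034)),np.median(P[l==i][:,2]))
```

```text
scene0 sq (array([ 417.8, -243.5]), array([85.3, 84.3]), -78.0) 0.004616931069822361
scene0 lt (array([ 616.1, -286.2]), array([154.5,  69.5]), -81.1) 0.004769463087231585
scene0 bar (array([624.8, -65.3]), array([84.2, 21. ]), 5.8) 0.03328383321832118
scene0 bar (array([617.9,  50.2]), array([83.7, 18.5]), 4.4) 0.03348855114503757
side0 sq (array([ 411., -247.]), array([86.8, 83.9]), 12.2) 0.003974278691239841
side0 lt (array([ 608.5, -289.3]), array([150.7,  74.6]), -81.1) 0.0037042996842234777
side0 bar (array([607.6,  41.2]), array([83.5, 21.7]), 2.8) 0.03195202452087709
side0 bar (array([612.4, -71.7]), array([85. , 21.3]), 5.4) 0.031948146285481704
```

drive_tool(
  rows=[
    {"tx": 0,"ty": 0,"tz": -1,"ax": 0,"ay": 0,"az": 0,"claw": 3},
    {"tx": 0,"ty": 0,"tz": -2,"ax": 0,"ay": 0,"az": 0,"claw": 3},
    {"tx": 0,"ty": 0,"tz": -3,"ax": 0,"ay": 0,"az": 0,"claw": 3},
    {"tx": 0,"ty": 0,"tz": -3,"ax": 0,"ay": 0,"az": 0,"claw": 3},
    {"tx": 0,"ty": 0,"tz": -3,"ax": 0,"ay": 0,"az": 0,"claw": 3},
    {"tx": 0,"ty": 0,"tz": -3,"ax": 0,"ay": 0,"az": 0,"claw": 3},
    {"tx": 1,"ty": -0.2,"tz": -1,"ax": 0,"ay": 0,"az": 0,"claw": 3},
    {"tx": 2,"ty": -0.4,"tz": 0,"ax": 0,"ay": 0,"az": 0,"claw": 3},
    {"tx": 3,"ty": -0.6,"tz": 0,"ax": 0,"ay": 0,"az": 0,"claw": 3},
    {"tx": 3.5,"ty": -0.8,"tz": 0,"ax": 0,"ay": 0,"az": 0,"claw": 3},
  ],
)

```text
time_s: 5.0
tcp_pos: [0.6088, 0.1646, 0.2371]
ee_rot: [[-0.206, -0.979, -0.002], [-0.979, 0.206, 0.0], [0.0, 0.002, -1.0]]
wrist_force: [0.6, -0.5, -1.9]
gripper_width: 0.435
gripper_force: 30.0
```

drive_tool(
  rows=[
    {"tx": 3.5,"ty": -0.8,"tz": 0,"ax": 0,"ay": 0,"az": 0,"claw": 3},
    {"tx": 3.5,"ty": -0.8,"tz": 0,"ax": 0,"ay": 0,"az": 0,"claw": 3},
    {"tx": 3.5,"ty": -0.8,"tz": 0,"ax": 0,"ay": 0,"az": 0,"claw": 3},
    {"tx": 3.5,"ty": -0.8,"tz": 0,"ax": 0,"ay": 0,"az": 0,"claw": 3},
    {"tx": 3.5,"ty": -0.8,"tz": 0,"ax": 0,"ay": 0,"az": 0,"claw": 3},
    {"tx": 3.5,"ty": -0.8,"tz": 0,"ax": 0,"ay": 0,"az": 0,"claw": 3},
    {"tx": 3.5,"ty": -0.8,"tz": 0,"ax": 0,"ay": 0,"az": 0,"claw": 3},
    {"tx": 3.5,"ty": -0.8,"tz": 0,"ax": 0,"ay": 0,"az": 0,"claw": 3},
    {"tx": 3.5,"ty": -0.8,"tz": 0,"ax": 0,"ay": 0,"az": 0,"claw": 3},
    {"tx": 2,"ty": -0.4,"tz": 0,"ax": 0,"ay": 0,"az": 0,"claw": 3},
  ],
)

```text
time_s: 5.83
tcp_pos: [0.6133, -0.1821, 0.2368]
ee_rot: [[-0.21, -0.978, -0.002], [-0.978, 0.21, 0.0], [0.0, 0.002, -1.0]]
wrist_force: [0.9, 1.0, -1.1]
gripper_width: 0.431
gripper_force: 30.0
```

drive_tool(
  rows=[
    {"tx": 1,"ty": -0.2,"tz": 0,"ax": 0,"ay": 0,"az": 0,"claw": 3},
    {"tx": 0,"ty": 0,"tz": 0,"ax": 0,"ay": 0,"az": -0.09,"claw": 3},
    {"tx": 0,"ty": 0,"tz": 0,"ax": 0,"ay": 0,"az": -0.09,"claw": 3},
    {"tx": 0,"ty": 0,"tz": 0,"ax": 0,"ay": 0,"az": -0.09,"claw": 3},
    {"tx": 0,"ty": 0,"tz": 0,"ax": 0,"ay": 0,"az": -0.09,"claw": 3},
    {"tx": 0,"ty": 0,"tz": 0,"ax": 0,"ay": 0,"az": 0,"claw": 3},
    {"tx": 0,"ty": 0,"tz": 0,"ax": 0,"ay": 0,"az": 0,"claw": 3},
  ],
)

```text
time_s: 6.42
tcp_pos: [0.6141, -0.1882, 0.2375]
ee_rot: [[0.149, -0.989, -0.001], [-0.989, -0.149, 0.0], [-0.001, 0.001, -1.0]]
wrist_force: [1.2, -0.9, -0.8]
gripper_width: 0.434
gripper_force: 30.0
```

Run:
```python
from h import *
snap('wrist','w2'); s=sense(); print(s['time_s'],s['tcp_pos'],np.round(s['ee_rot'],3),np.round(s['joints'],1),s['gripper_width'])
```

```text
6.4667 [ 0.61420191 -0.18831303  0.23763894] [[ 0.149 -0.989 -0.001]
 [-0.989 -0.149  0.   ]
 [-0.     0.001 -1.   ]] [ -2.7  23.3   4.5  -0.  -71.3  11.2] 0.4329678010535324
```

View pics/w2.png

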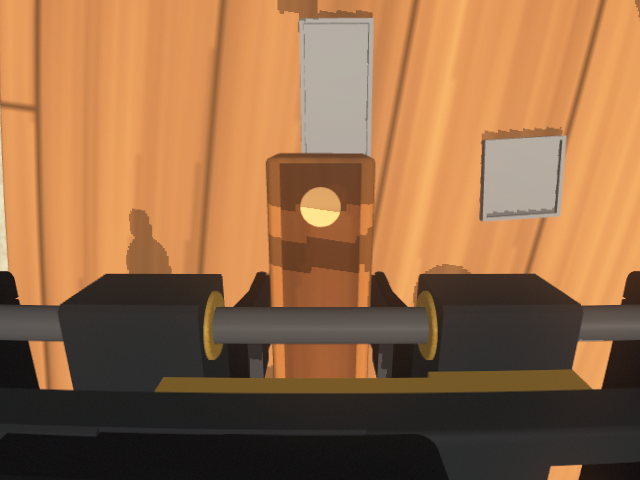

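The view shows the held box in front of the long tray. The tray's far end is at (302..372, 18) and its sides run down to row 155. The square tray is fully visible at (522,178).

Run:
```python
from m import *
z=load('w2'); P=cloud(z); hsv=cv2.cvtColor(z['im'],cv2.COLOR_RGB2HSV)
g=(hsv[...,1]<50)&(hsv[...,2]>60)
for k,(u0,v0) in dict(lt=(337,90),sq=(522,178)).items():
    n,l=cv2.connectedComponents(g.astype(np.uint8)); m=l==l[v0,u0]; m=cv2.morphologyEx(m.astype(np.uint8),cv2.MORPH_CLOSE,np.ones((7,7)))>0
    v,u=np.nonzero(m); Q=onplane(z,np.c_[u,v],.008); c,s,a=rect(Q); print(k,c,s,a,np.nanmedian(P[m][:,2]),(u.min(),u.max(),v.min(),v.max()))
    if k=='lt':
        d=np.array([np.cos(np.radians(a)),np.sin(np.radians(a))]); d*=-np.sign(d[1]); end=c+d*s[0]/2; ctr=end-d*75
        e=np.r_[ctr/1000,0]-z['pos']; R=z['rot']; print('centre',ctr,'dir',d,'tool delta mm',(R.T@e*1000).round(1),'tool yaw of x',np.degrees(np.arctan2(R[1,0],R[0,0])),'tray',np.degrees(np.arctan2(d[1],d[0])))
b=(P[...,2]>.23)&(np.hypot(P[...,0]-.6,P[...,1]+.2)<.12)&(np.arange(480)[:,None]<270)&(abs(np.arange(640)-320)<58); b=big(b);v,u=np.nonzero(b)
h=np.median(P[b][:,2]); Q=onplane(z,np.c_[u,v],h); c,s,a=rect(Q); print('box',h,c,s,a)
```

```text
lt [ 616.4 -297.5] [123.6  67.2] -80.9 0.0031180720746512014 (np.int64(299), np.int64(372), np.int64(18), np.int64(155))
centre [ 614.31231351 -284.46613775] dir [ 0.15815807 -0.98741381] tool delta mm [ 95.4  13.8 237.4] tool yaw of x -81.45657466502117 tray -80.9
sq [ 416.6 -242.9] [81.9 81. ] 12.5 0.0030811693967048304 (np.int64(482), np.int64(565), np.int64(136), np.int64(220))
box 0.26353486657231445 [ 621.1 -228.3] [41.5 37.4] -81.4
```

drive_tool(
  rows=[
    {"tx": 3.1,"ty": 0.5,"tz": 0,"ax": 0,"ay": 0,"az": -0.01,"claw": 3},
    {"tx": 3.1,"ty": 0.5,"tz": 0,"ax": 0,"ay": 0,"az": 0,"claw": 3},
    {"tx": 3.2,"ty": 0.4,"tz": 0,"ax": 0,"ay": 0,"az": 0,"claw": 3},
    {"tx": 0,"ty": 0,"tz": 3,"ax": 0,"ay": 0,"az": 0,"claw": 3},
    {"tx": 0,"ty": 0,"tz": 4,"ax": 0,"ay": 0,"az": 0,"claw": 3},
    {"tx": 0,"ty": 0,"tz": 4,"ax": 0,"ay": 0,"az": 0,"claw": 3},
    {"tx": 0,"ty": 0,"tz": 4,"ax": 0,"ay": 0,"az": 0,"claw": 3},
    {"tx": 0,"ty": 0,"tz": 3,"ax": 0,"ay": 0,"az": 0,"claw": 3},
    {"tx": 0,"ty": 0,"tz": 2,"ax": 0,"ay": 0,"az": 0,"claw": 3},
    {"tx": 0,"ty": 0,"tz": 1,"ax": 0,"ay": 0,"az": 0,"claw": 3},
  ],
)

```text
time_s: 7.3
tcp_pos: [0.613, -0.2829, 0.0238]
ee_rot: [[0.158, -0.987, -0.007], [-0.987, -0.158, 0.002], [-0.003, 0.006, -1.0]]
wrist_force: [-0.3, -0.7, -1.5]
gripper_width: 0.431
gripper_force: 30.0
```

drive_tool(
  rows=[
    {"tx": 0,"ty": 0,"tz": 0.8,"ax": 0,"ay": 0,"az": 0,"claw": 3},
    {"tx": 0,"ty": 0,"tz": 0.5,"ax": 0,"ay": 0,"az": 0,"claw": 3},
    {"tx": 0,"ty": 0,"tz": 0.4,"ax": 0,"ay": 0,"az": 0,"claw": 3},
    {"tx": 0,"ty": 0,"tz": 0,"ax": 0,"ay": 0,"az": 0,"claw": 3},
    {"tx": 0,"ty": 0,"tz": 0,"ax": 0,"ay": 0,"az": 0,"claw": 3},
  ],
)

```text
time_s: 7.72
tcp_pos: [0.6162, -0.2839, 0.0123]
ee_rot: [[0.16, -0.987, 0.002], [-0.987, -0.16, -0.001], [0.001, -0.002, -1.0]]
wrist_force: [-0.2, 0.2, -0.8]
gripper_width: 0.435
gripper_force: 30.0
```

drive_tool(
  rows=[
    {"tx": 0,"ty": 0.1,"tz": 0.15,"ax": 0,"ay": 0,"az": 0,"claw": 3},
    {"tx": 0,"ty": 0,"tz": 0.15,"ax": 0,"ay": 0,"az": 0,"claw": 3},
    {"tx": 0,"ty": 0,"tz": 0,"ax": 0,"ay": 0,"az": 0,"claw": 3},
    {"tx": 0,"ty": 0,"tz": 0,"ax": 0,"ay": 0,"az": 0,"claw": 3},
  ],
)

```text
time_s: 8.05
tcp_pos: [0.6145, -0.2839, 0.0083]
ee_rot: [[0.16, -0.987, 0.0], [-0.987, -0.16, -0.0], [0.0, -0.0, -1.0]]
wrist_force: [0.2, 0.3, 0.1]
gripper_width: 0.437
gripper_force: 30.0
```

drive_tool(
  rows=[
    {"tx": 0,"ty": 0,"tz": 0,"ax": 0,"ay": 0,"az": 0,"claw": 4},
    {"tx": 0,"ty": 0,"tz": 0,"ax": 0,"ay": 0,"az": 0,"claw": 4.4},
    {"tx": 0,"ty": 0,"tz": 0,"ax": 0,"ay": 0,"az": 0,"claw": 4.8},
    {"tx": 0,"ty": 0,"tz": 0,"ax": 0,"ay": 0,"az": 0,"claw": 5},
    {"tx": 0,"ty": 0,"tz": 0,"ax": 0,"ay": 0,"az": 0,"claw": 5},
  ],
)

```text
time_s: 8.47
tcp_pos: [0.6143, -0.2841, 0.0085]
ee_rot: [[0.16, -0.987, -0.0], [-0.987, -0.16, -0.0], [0.0, 0.0, -1.0]]
wrist_force: [-1.3, 0.7, 2.6]
gripper_width: 0.561
gripper_force: 1.2
```

drive_tool(
  rows=[
    {"tx": 0,"ty": 0,"tz": -1,"ax": 0,"ay": 0,"az": 0,"claw": 5},
    {"tx": 0,"ty": 0,"tz": -3,"ax": 0,"ay": 0,"az": 0,"claw": 5},
    {"tx": 0,"ty": 0,"tz": -4,"ax": 0,"ay": 0,"az": 0,"claw": 8.7},
    {"tx": 0,"ty": 0,"tz": -4,"ax": 0,"ay": 0,"az": 0,"claw": 8.7},
    {"tx": 0,"ty": 0,"tz": -4,"ax": 0,"ay": 0,"az": 0,"claw": 8.7},
    {"tx": 0,"ty": 0,"tz": -4,"ax": 0,"ay": 0,"az": 0,"claw": 8.7},
    {"tx": 0,"ty": 0,"tz": -4,"ax": 0,"ay": 0,"az": 0,"claw": 8.7},
    {"tx": -2,"ty": 0,"tz": -3.5,"ax": 0,"ay": 0,"az": 0,"claw": 8.7},
    {"tx": -2,"ty": 0,"tz": -3.5,"ax": 0,"ay": 0,"az": 0,"claw": 8.7},
    {"tx": -4,"ty": 0,"tz": 0,"ax": 0,"ay": 0,"az": 0,"claw": 8.7},
  ],
)

```text
time_s: 9.3
tcp_pos: [0.6045, -0.2078, 0.3276]
ee_rot: [[0.157, -0.987, 0.016], [-0.988, -0.157, -0.006], [0.008, -0.015, -1.0]]
wrist_force: [1.6, 1.4, 1.6]
gripper_width: 0.989
gripper_force: 0.0
```

Run:
```python
from h import *
snap('wrist','w3')
```

drive_tool(
  rows=[
    {"tx": -3.5,"ty": -0.7,"tz": 0,"ax": 0,"ay": 0,"az": 0,"claw": 8.7},
    {"tx": -3.5,"ty": -0.7,"tz": 0,"ax": 0,"ay": 0,"az": 0,"claw": 8.7},
    {"tx": -3.5,"ty": -0.7,"tz": 0,"ax": 0,"ay": 0,"az": 0,"claw": 8.7},
    {"tx": -3.5,"ty": -0.7,"tz": 0,"ax": 0,"ay": 0,"az": 0,"claw": 8.7},
    {"tx": -3.5,"ty": -0.7,"tz": 0,"ax": 0,"ay": 0,"az": 0,"claw": 8.7},
    {"tx": -3.5,"ty": -0.7,"tz": 0,"ax": 0,"ay": 0,"az": 0,"claw": 8.7},
    {"tx": -3.5,"ty": -0.7,"tz": 0,"ax": 0,"ay": 0,"az": 0,"claw": 8.7},
    {"tx": -3.5,"ty": -0.5,"tz": 0,"ax": 0,"ay": 0,"az": 0,"claw": 8.7},
    {"tx": 0,"ty": 0,"tz": 0,"ax": 0,"ay": 0,"az": 0,"claw": 8.7},
  ],
)

```text
time_s: 10.1
tcp_pos: [0.6099, 0.0855, 0.318]
ee_rot: [[0.166, -0.986, 0.001], [-0.986, -0.166, 0.002], [-0.002, -0.001, -1.0]]
wrist_force: [-0.1, -1.0, 0.5]
gripper_width: 1.0
gripper_force: 0.0
```

Run:
```python
from h import *
snap('wrist','w4'); s=sense(); print(s['tcp_pos'])
```

```text
[0.60981515 0.08311518 0.31813514]
```

drive_tool(
  rows=[
    {"tx": -3.8,"ty": -0.7,"tz": 0,"ax": 0,"ay": 0,"az": 0,"claw": 8.7},
    {"tx": -3.8,"ty": -0.7,"tz": 0,"ax": 0,"ay": 0,"az": 0,"claw": 8.7},
    {"tx": -3.8,"ty": -0.7,"tz": 0,"ax": 0,"ay": 0,"az": 0,"claw": 8.7},
    {"tx": -3.8,"ty": -0.7,"tz": 0,"ax": 0,"ay": 0,"az": 0,"claw": 8.7},
    {"tx": -3.8,"ty": -0.7,"tz": 0,"ax": 0,"ay": 0,"az": 0,"claw": 8.7},
    {"tx": -3.8,"ty": -0.7,"tz": 0,"ax": 0,"ay": 0,"az": 0,"claw": 8.7},
    {"tx": -3.0,"ty": -0.6,"tz": 0,"ax": 0,"ay": 0,"az": 0,"claw": 8.7},
    {"tx": 0,"ty": 0,"tz": 0,"ax": 0,"ay": 0,"az": 0,"claw": 8.7},
  ],
)

```text
time_s: 10.82
tcp_pos: [0.6158, 0.3469, 0.3162]
ee_rot: [[0.164, -0.986, -0.001], [-0.986, -0.164, 0.0], [-0.001, 0.001, -1.0]]
wrist_force: [-0.5, -0.8, -0.8]
gripper_width: 0.995
gripper_force: 0.0
```

Run:
```python
from m import *
snap('wrist','w5'); s=sense(); print(s['time_s'],s['tcp_pos'],np.round(s['ee_rot'],3))
a=cv2.imread('pics/w3.png')[:300];b=cv2.imread('pics/w4.png')[:300]; c=cv2.imread('pics/w5.png')[:300]
cv2.imwrite('pics/tri.png',cv2.resize(np.vstack([a,b,c]),None,fx=.66,fy=.66))
```

```text
10.8667 [0.61589911 0.34435127 0.31662416] [[ 0.163 -0.987 -0.001]
 [-0.987 -0.163 -0.001]
 [ 0.001  0.002 -1.   ]]
```

View pics/tri.png

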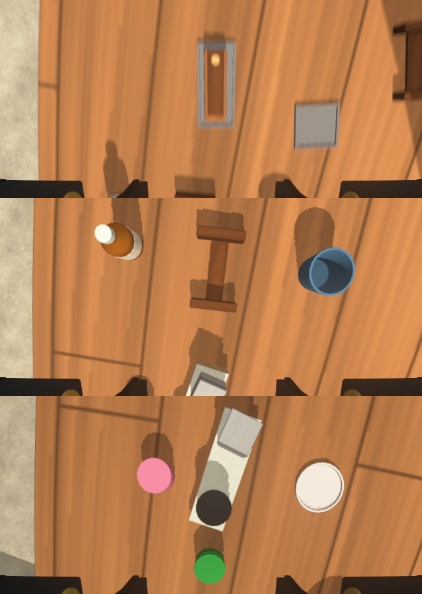

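In the top view the pastel box lies centred lengthwise in the long tray. The middle view shows the stand and the bottom one shows the jar, tin and panel now uncovered.

```bash
cat > look.py <<'E'
from m import *
def pile(f):
    z=load(f); P=cloud(z); hsv=cv2.cvtColor(z['im'],cv2.COLOR_RGB2HSV); up=np.arange(480)[:,None]<262
    m0=up&(P[...,2]>.068)&(P[...,2]<.085)&(np.hypot(P[...,0]-.61,P[...,1]-.26)<.12)
    n,l,st,_=cv2.connectedComponentsWithStats(m0.astype(np.uint8))
    for i in range(1,n):
        if st[i,4]<300: continue
        h=np.median(P[l==i][:,2]); v,u=np.nonzero(l==i); Q=onplane(z,np.c_[u,v],.076)
        (cx,cy),r=cv2.minEnclosingCircle(Q[:,:2].astype(np.float32)*1000); print('lid',h.round(4),rect(Q),'circ',round(cx,1),round(cy,1),round(r,1))
    m=up&(P[...,2]>.02)&(P[...,2]<.04)&(np.hypot(P[...,0]-.61,P[...,1]-.26)<.13); m=big(m); v,u=np.nonzero(m)
    print('panel',np.median(P[m][:,2]),rect(onplane(z,np.c_[u,v],.030)))
    d=(.437,.254); m=big((hsv[...,1]<60)&(hsv[...,2]>140)&(np.hypot(P[...,0]-d[0],P[...,1]-d[1])<.06)); v,u=np.nonzero(m); Q=onplane(z,np.c_[u,v],.008); print('dish',cv2.minEnclosingCircle(Q[:,:2].astype(np.float32)*1000),rect(Q))
def stand(f):
    z=load(f); P=cloud(z)
    m=(np.arange(480)[:,None]<290)&(np.hypot(P[...,0]-.618,P[...,1]+.009)<.1)&(P[...,2]>.026)&(P[...,2]<.045)
    n,l,st,_=cv2.connectedComponentsWithStats(m.astype(np.uint8))
    for i in range(1,n):
        if st[i,4]>150: v,u=np.nonzero(l==i); print('bar',np.median(P[l==i][:,2]).round(4),rect(onplane(z,np.c_[u,v],.034)))
E
python3 -c "
from look import *
pile('w5'); stand('w4')"
```

```text
lid 0.0749 (array([599.4, 202.3]), array([51.3, 50.2]), 73.9) circ 600.1 202.3 34.0
lid 0.0748 (array([618.5, 315.7]), array([54.9, 54. ]), -39.5) circ 618.2 315.4 27.9
panel 0.02891722306067121 (array([611.2, 258.1]), array([188.6,  62.3]), 80.9)
dish ((436.9240417480469, 253.9564971923828), 43.680938720703125) (array([436.7, 253.8]), array([86.6, 85. ]), 10.3)
bar 0.0327 (array([620.9, -64. ]), array([79.1, 16.8]), 3.3)
bar 0.0327 (array([614.5,  50. ]), array([78.4, 16.3]), 3.1)
```

drive_tool(
  rows=[
    {"tx": 2.9,"ty": 0.2,"tz": 2,"ax": 0,"ay": 0,"az": 0,"claw": 7},
    {"tx": 0,"ty": 0,"tz": 4,"ax": 0,"ay": 0,"az": 0,"claw": 7},
    {"tx": 0,"ty": 0,"tz": 4,"ax": 0,"ay": 0,"az": 0,"claw": 7},
    {"tx": 0,"ty": 0,"tz": 4,"ax": 0,"ay": 0,"az": 0,"claw": 7},
    {"tx": 0,"ty": 0,"tz": 4,"ax": 0,"ay": 0,"az": 0,"claw": 7},
    {"tx": 0,"ty": 0,"tz": 3,"ax": 0,"ay": 0,"az": 0,"claw": 7},
    {"tx": 0,"ty": 0,"tz": 0,"ax": 0,"ay": 0,"az": 0,"claw": 7},
    {"tx": 0,"ty": 0,"tz": 0,"ax": 0,"ay": 0,"az": 0,"claw": 7},
  ],
)

```text
time_s: 11.53
tcp_pos: [0.6189, 0.3114, 0.1075]
ee_rot: [[0.159, -0.987, -0.002], [-0.987, -0.159, -0.003], [0.002, 0.002, -1.0]]
wrist_force: [0.3, -0.2, 1.1]
gripper_width: 0.808
gripper_force: 0.0
```

drive_tool(
  rows=[
    {"tx": -0.4,"ty": 0,"tz": 0,"ax": 0,"ay": 0,"az": 0,"claw": 7},
    {"tx": 0,"ty": 0,"tz": 2,"ax": 0,"ay": 0,"az": 0,"claw": 7},
    {"tx": 0,"ty": 0,"tz": 2,"ax": 0,"ay": 0,"az": 0,"claw": 7},
    {"tx": 0,"ty": 0,"tz": 2,"ax": 0,"ay": 0,"az": 0,"claw": 7},
    {"tx": 0,"ty": 0,"tz": 0.2,"ax": 0,"ay": 0,"az": 0,"claw": 6.5},
    {"tx": 0,"ty": 0,"tz": 0,"ax": 0,"ay": 0,"az": 0,"claw": 6},
    {"tx": 0,"ty": 0,"tz": 0,"ax": 0,"ay": 0,"az": 0,"claw": 5.7},
    {"tx": 0,"ty": 0,"tz": 0,"ax": 0,"ay": 0,"az": 0,"claw": 5},
    {"tx": 0,"ty": 0,"tz": 0,"ax": 0,"ay": 0,"az": 0,"claw": 5},
    {"tx": 0,"ty": 0,"tz": 0,"ax": 0,"ay": 0,"az": 0,"claw": 5},
  ],
)

```text
time_s: 12.37
tcp_pos: [0.6189, 0.3182, 0.0488]
ee_rot: [[0.161, -0.987, 0.003], [-0.987, -0.161, 0.002], [-0.001, -0.003, -1.0]]
wrist_force: [-3.2, 0.0, 6.7]
gripper_width: 0.634
gripper_force: 30.0
```

drive_tool(
  rows=[
    {"tx": 0,"ty": 0,"tz": 0,"ax": 0,"ay": 0,"az": 0,"claw": 5},
    {"tx": 0,"ty": 0,"tz": 0,"ax": 0,"ay": 0,"az": 0,"claw": 5},
  ],
)

```text
time_s: 12.53
tcp_pos: [0.6189, 0.3181, 0.0488]
ee_rot: [[0.161, -0.987, 0.003], [-0.987, -0.161, 0.002], [-0.001, -0.003, -1.0]]
wrist_force: [-2.8, 0.2, 6.4]
gripper_width: 0.637
gripper_force: 30.0
```

drive_tool(
  rows=[
    {"tx": 0,"ty": 0,"tz": -1,"ax": 0,"ay": 0,"az": 0,"claw": 5},
    {"tx": 0,"ty": 0,"tz": -3,"ax": 0,"ay": 0,"az": 0,"claw": 5},
    {"tx": 0,"ty": 0,"tz": -4,"ax": 0,"ay": 0,"az": 0,"claw": 5},
    {"tx": 0.4,"ty": 1.5,"tz": -2,"ax": 0,"ay": 0,"az": 0,"claw": 5},
    {"tx": 0.5,"ty": 3,"tz": 0,"ax": 0,"ay": 0,"az": 0,"claw": 5},
    {"tx": 0.5,"ty": 3.5,"tz": 0,"ax": 0,"ay": 0,"az": 0,"claw": 5},
    {"tx": 0.5,"ty": 3.5,"tz": 0,"ax": 0,"ay": 0,"az": 0,"claw": 5},
    {"tx": 0.5,"ty": 3.5,"tz": 0,"ax": 0,"ay": 0,"az": 0,"claw": 5},
    {"tx": 0.4,"ty": 2.5,"tz": 0,"ax": 0,"ay": 0,"az": 0,"claw": 5},
    {"tx": 0.3,"ty": 1.5,"tz": 0,"ax": 0,"ay": 0,"az": 0,"claw": 5},
  ],
)

```text
time_s: 13.37
tcp_pos: [0.4328, 0.255, 0.1466]
ee_rot: [[0.161, -0.987, -0.001], [-0.987, -0.161, 0.0], [-0.0, 0.001, -1.0]]
wrist_force: [-0.0, 0.1, -2.3]
gripper_width: 0.641
gripper_force: 30.0
```

drive_tool(
  rows=[
    {"tx": 0,"ty": 0,"tz": 0,"ax": 0,"ay": 0,"az": 0,"claw": 5},
    {"tx": 0,"ty": 0,"tz": 3,"ax": 0,"ay": 0,"az": 0,"claw": 5},
    {"tx": 0,"ty": 0,"tz": 3,"ax": 0,"ay": 0,"az": 0,"claw": 5},
    {"tx": 0,"ty": 0,"tz": 3,"ax": 0,"ay": 0,"az": 0,"claw": 5},
    {"tx": 0,"ty": 0,"tz": 1,"ax": 0,"ay": 0,"az": 0,"claw": 5},
    {"tx": 0,"ty": 0,"tz": 0,"ax": 0,"ay": 0,"az": 0,"claw": 5},
    {"tx": 0,"ty": 0,"tz": 0,"ax": 0,"ay": 0,"az": 0,"claw": 5},
  ],
)

```text
time_s: 13.95
tcp_pos: [0.4365, 0.2569, 0.0461]
ee_rot: [[0.161, -0.987, 0.0], [-0.987, -0.161, -0.0], [0.0, -0.0, -1.0]]
wrist_force: [0.4, 1.0, -1.8]
gripper_width: 0.639
gripper_force: 30.0
```

Position is right. Down 2.2 cm to just above the floor, then release.

drive_tool(
  rows=[
    {"tx": 0,"ty": 0,"tz": 1.2,"ax": 0,"ay": 0,"az": 0,"claw": 5},
    {"tx": 0,"ty": 0,"tz": 0.6,"ax": 0,"ay": 0,"az": 0,"claw": 5},
    {"tx": 0,"ty": 0,"tz": 0.4,"ax": 0,"ay": 0,"az": 0,"claw": 5},
    {"tx": 0,"ty": 0,"tz": 0,"ax": 0,"ay": 0,"az": 0,"claw": 5},
    {"tx": 0,"ty": 0,"tz": 0,"ax": 0,"ay": 0,"az": 0,"claw": 5},
    {"tx": 0,"ty": 0,"tz": 0,"ax": 0,"ay": 0,"az": 0,"claw": 5},
  ],
)

```text
time_s: 14.45
tcp_pos: [0.436, 0.2568, 0.0247]
ee_rot: [[0.161, -0.987, 0.001], [-0.987, -0.161, 0.001], [-0.001, -0.001, -1.0]]
wrist_force: [-0.4, 0.2, -1.4]
gripper_width: 0.634
gripper_force: 30.0
```

drive_tool(
  rows=[
    {"tx": 0,"ty": 0,"tz": 0.1,"ax": 0,"ay": 0,"az": 0,"claw": 5},
    {"tx": 0,"ty": 0,"tz": 0,"ax": 0,"ay": 0,"az": 0,"claw": 5.8},
    {"tx": 0,"ty": 0,"tz": 0,"ax": 0,"ay": 0,"az": 0,"claw": 6.2},
    {"tx": 0,"ty": 0,"tz": 0,"ax": 0,"ay": 0,"az": 0,"claw": 6.6},
    {"tx": 0,"ty": 0,"tz": 0,"ax": 0,"ay": 0,"az": 0,"claw": 6.8},
    {"tx": 0,"ty": 0,"tz": -1,"ax": 0,"ay": 0,"az": 0,"claw": 6.8},
    {"tx": 0,"ty": 0,"tz": -3,"ax": 0,"ay": 0,"az": 0,"claw": 6.8},
    {"tx": 0,"ty": 0,"tz": -4,"ax": 0,"ay": 0,"az": 0,"claw": 6.8},
    {"tx": 0,"ty": 0,"tz": -4,"ax": 0,"ay": 0,"az": 0,"claw": 6.8},
    {"tx": 0,"ty": 0,"tz": -4,"ax": 0,"ay": 0,"az": 0,"claw": 6.8},
  ],
)

```text
time_s: 15.28
tcp_pos: [0.4353, 0.256, 0.1858]
ee_rot: [[0.16, -0.987, 0.0], [-0.987, -0.16, 0.0], [0.0, -0.0, -1.0]]
wrist_force: [1.4, 1.9, -0.5]
gripper_width: 0.779
gripper_force: 0.0
```

drive_tool(
  rows=[
    {"tx": -2,"ty": 0,"tz": -3,"ax": 0,"ay": 0,"az": 0,"claw": 7.5},
    {"tx": -2,"ty": -1,"tz": -3,"ax": 0,"ay": 0,"az": 0,"claw": 7.5},
    {"tx": -2,"ty": -3,"tz": -1.5,"ax": 0,"ay": 0,"az": 0,"claw": 7.5},
    {"tx": -2,"ty": -3,"tz": -1,"ax": 0,"ay": 0,"az": 0,"claw": 7.5},
    {"tx": 0,"ty": -3,"tz": -1,"ax": 0,"ay": 0,"az": 0.11,"claw": 7.5},
    {"tx": 0,"ty": 0,"tz": 0,"ax": 0,"ay": 0,"az": 0.11,"claw": 7.5},
    {"tx": 0,"ty": 0,"tz": 0,"ax": 0,"ay": 0,"az": 0.11,"claw": 7.5},
    {"tx": 0,"ty": 0,"tz": 0,"ax": 0,"ay": 0,"az": 0.11,"claw": 7.5},
    {"tx": 0,"ty": 0,"tz": 0,"ax": 0,"ay": 0,"az": 0,"claw": 7.5},
    {"tx": 0,"ty": 0,"tz": 0,"ax": 0,"ay": 0,"az": 0,"claw": 7.5},
  ],
)

```text
time_s: 16.12
tcp_pos: [0.5213, 0.3512, 0.2787]
ee_rot: [[-0.273, -0.962, 0.0], [-0.962, 0.273, 0.0], [-0.0, -0.0, -1.0]]
wrist_force: [0.1, 0.5, -0.4]
gripper_width: 0.863
gripper_force: 0.0
```

Run:
```python
from look import *
snap('wrist','w6'); s=sense(); print(s['time_s'],s['tcp_pos'],np.round(s['ee_rot'],3),np.round(s['joints'],0))
pile('w6')
z=load('w6');P=cloud(z); m=(np.hypot(P[...,0]-.437,P[...,1]-.254)<.045)&(P[...,2]>.04); v,u=np.nonzero(m); print('jar',np.median(P[m][:,2]),cv2.minEnclosingCircle(onplane(z,np.c_[u,v],.05)[:,:2].astype(np.float32)*1000))
```

```text
16.1667 [0.52126449 0.35120904 0.27862757] [[-0.273 -0.962  0.   ]
 [-0.962  0.273  0.   ]
 [-0.    -0.    -1.   ]] [ 49.  21.   6.   0. -76. -65.]
lid 0.0749 (array([597.6, 202.4]), array([51.7, 49.8]), -16.5) circ 597.6 202.7 34.5
panel 0.028961866752270277 (array([610. , 258.4]), array([189.4,  64.6]), 80.7)
dish ((436.24053955078125, 254.52334594726562), 43.55323791503906) (array([436.1, 254.4]), array([86.2, 86.1]), 29.6)
jar 0.04886082023892496 ((437.7579345703125, 255.15069580078125), 28.47989845275879)
```

View pics/w6.png

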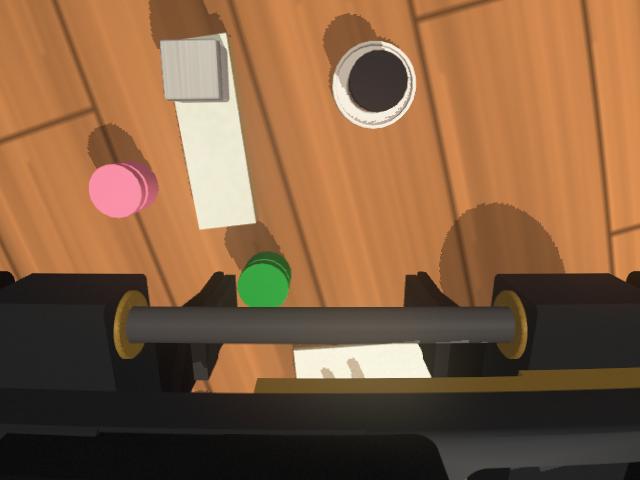

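The jar stands centred in the dish at (375,82), and the tin is at (195,70) on the panel. I go on to the tin.

drive_tool(
  rows=[
    {"tx": 2.5,"ty": -2.3,"tz": 0,"ax": 0,"ay": 0,"az": 0.005,"claw": 7},
    {"tx": 2.5,"ty": -2.3,"tz": 0,"ax": 0,"ay": 0,"az": 0,"claw": 7},
    {"tx": 2.4,"ty": -2.3,"tz": 0,"ax": 0,"ay": 0,"az": 0,"claw": 7},
    {"tx": 2.4,"ty": -2.3,"tz": 0,"ax": 0,"ay": 0,"az": 0,"claw": 7},
    {"tx": 2.4,"ty": -2.3,"tz": 2,"ax": 0,"ay": 0,"az": 0,"claw": 7},
    {"tx": 0,"ty": 0,"tz": 4,"ax": 0,"ay": 0,"az": 0,"claw": 7},
    {"tx": 0,"ty": 0,"tz": 4,"ax": 0,"ay": 0,"az": 0,"claw": 7},
    {"tx": 0,"ty": 0,"tz": 4,"ax": 0,"ay": 0,"az": 0,"claw": 7},
    {"tx": 0,"ty": 0,"tz": 3,"ax": 0,"ay": 0,"az": 0,"claw": 7},
    {"tx": 0,"ty": 0,"tz": 0,"ax": 0,"ay": 0,"az": 0,"claw": 7},
  ],
)

```text
time_s: 17.0
tcp_pos: [0.5932, 0.1997, 0.101]
ee_rot: [[-0.28, -0.96, -0.013], [-0.96, 0.28, -0.006], [0.009, 0.011, -1.0]]
wrist_force: [-0.7, -1.2, -0.5]
gripper_width: 0.803
gripper_force: 0.0
```

drive_tool(
  rows=[
    {"tx": 0,"ty": 0,"tz": 0,"ax": 0,"ay": 0,"az": 0,"claw": 7},
    {"tx": 0,"ty": 0,"tz": 0,"ax": 0,"ay": 0,"az": 0,"claw": 7},
  ],
)

```text
time_s: 17.17
tcp_pos: [0.5994, 0.2029, 0.1106]
ee_rot: [[-0.278, -0.96, 0.004], [-0.96, 0.278, 0.001], [-0.002, -0.004, -1.0]]
wrist_force: [-0.3, 0.6, 0.6]
gripper_width: 0.804
gripper_force: 0.0
```

drive_tool(
  rows=[
    {"tx": 0,"ty": 0.05,"tz": 2,"ax": 0,"ay": 0,"az": 0,"claw": 7},
    {"tx": 0,"ty": 0,"tz": 2,"ax": 0,"ay": 0,"az": 0,"claw": 7},
    {"tx": 0,"ty": 0,"tz": 1.7,"ax": 0,"ay": 0,"az": 0,"claw": 7},
    {"tx": 0,"ty": 0,"tz": 0.8,"ax": 0,"ay": 0,"az": 0,"claw": 7},
    {"tx": 0,"ty": 0,"tz": 0,"ax": 0,"ay": 0,"az": 0,"claw": 6},
    {"tx": 0,"ty": 0,"tz": 0,"ax": 0,"ay": 0,"az": 0,"claw": 5.3},
    {"tx": 0,"ty": 0,"tz": 0,"ax": 0,"ay": 0,"az": 0,"claw": 4.8},
    {"tx": 0,"ty": 0,"tz": 0,"ax": 0,"ay": 0,"az": 0,"claw": 4.4},
    {"tx": 0,"ty": 0,"tz": 0,"ax": 0,"ay": 0,"az": 0,"claw": 4.4},
    {"tx": 0,"ty": 0,"tz": 0,"ax": 0,"ay": 0,"az": 0,"claw": 4.4},
  ],
)

```text
time_s: 18.0
tcp_pos: [0.5986, 0.2029, 0.045]
ee_rot: [[-0.279, -0.96, 0.003], [-0.96, 0.279, 0.001], [-0.002, -0.003, -1.0]]
wrist_force: [-0.7, -0.4, 5.7]
gripper_width: 0.569
gripper_force: 30.0
```

drive_tool(
  rows=[
    {"tx": 0,"ty": 0,"tz": 0,"ax": 0,"ay": 0,"az": 0,"claw": 4.4},
    {"tx": 0,"ty": 0,"tz": 0,"ax": 0,"ay": 0,"az": 0,"claw": 4.4},
  ],
)

```text
time_s: 18.17
tcp_pos: [0.5986, 0.2029, 0.045]
ee_rot: [[-0.279, -0.96, 0.003], [-0.96, 0.279, 0.001], [-0.002, -0.003, -1.0]]
wrist_force: [-0.1, 0.2, 5.3]
gripper_width: 0.565
gripper_force: 30.0
```

drive_tool(
  rows=[
    {"tx": 0,"ty": 0,"tz": -1,"ax": 0,"ay": 0,"az": 0,"claw": 4.4},
    {"tx": 0,"ty": 0,"tz": -3,"ax": 0,"ay": 0,"az": 0,"claw": 4.4},
    {"tx": 0,"ty": 0,"tz": -4,"ax": 0,"ay": 0,"az": 0,"claw": 4.4},
    {"tx": 0,"ty": 0,"tz": -4,"ax": 0,"ay": 0,"az": 0,"claw": 4.4},
    {"tx": 1.5,"ty": 0.1,"tz": -1,"ax": 0,"ay": 0,"az": 0,"claw": 4.4},
    {"tx": 2.5,"ty": 0.2,"tz": 0,"ax": 0,"ay": 0,"az": 0,"claw": 4.4},
    {"tx": 3.5,"ty": 0.4,"tz": 0,"ax": 0,"ay": 0,"az": 0,"claw": 4.4},
    {"tx": 3.5,"ty": 0.4,"tz": 0,"ax": 0,"ay": 0,"az": 0,"claw": 4.4},
    {"tx": 3.5,"ty": 0.4,"tz": 0,"ax": 0,"ay": 0,"az": 0,"claw": 4.4},
    {"tx": 3.5,"ty": 0.4,"tz": 0,"ax": 0,"ay": 0,"az": 0,"claw": 4.4},
  ],
)

```text
time_s: 19.0
tcp_pos: [0.5267, 0.0332, 0.1726]
ee_rot: [[-0.28, -0.96, -0.002], [-0.96, 0.28, 0.0], [0.0, 0.002, -1.0]]
wrist_force: [0.9, 0.4, -1.7]
gripper_width: 0.57
gripper_force: 30.0
```

drive_tool(
  rows=[
    {"tx": 3.5,"ty": 0.4,"tz": 0,"ax": 0,"ay": 0,"az": 0,"claw": 4.4},
    {"tx": 3.5,"ty": 0.4,"tz": 0,"ax": 0,"ay": 0,"az": 0,"claw": 4.4},
    {"tx": 3.5,"ty": 0.4,"tz": 0,"ax": 0,"ay": 0,"az": 0,"claw": 4.4},
    {"tx": 3.5,"ty": 0.4,"tz": 0,"ax": 0,"ay": 0,"az": 0,"claw": 4.4},
    {"tx": 3.5,"ty": 0.4,"tz": 0,"ax": 0,"ay": 0,"az": 0,"claw": 4.4},
    {"tx": 3.5,"ty": 0.4,"tz": 0,"ax": 0,"ay": 0,"az": 0,"claw": 4.4},
    {"tx": 3.5,"ty": 0.3,"tz": 0,"ax": 0,"ay": 0,"az": 0,"claw": 4.4},
    {"tx": 3,"ty": 0.3,"tz": 0,"ax": 0,"ay": 0,"az": 0,"claw": 4.4},
    {"tx": 1.6,"ty": 0.1,"tz": 0,"ax": 0,"ay": 0,"az": 0,"claw": 4.4},
    {"tx": 0.8,"ty": 0,"tz": 0,"ax": 0,"ay": 0,"az": 0,"claw": 4.4},
  ],
)

```text
time_s: 19.83
tcp_pos: [0.4129, -0.245, 0.1727]
ee_rot: [[-0.283, -0.959, -0.002], [-0.959, 0.283, 0.001], [-0.0, 0.002, -1.0]]
wrist_force: [-0.3, 1.4, -1.7]
gripper_width: 0.575
gripper_force: 30.0
```

drive_tool(
  rows=[
    {"tx": 0,"ty": 0,"tz": 0,"ax": 0,"ay": 0,"az": -0.1,"claw": 4.4},
    {"tx": 0,"ty": 0,"tz": 0,"ax": 0,"ay": 0,"az": -0.1,"claw": 4.4},
    {"tx": 0,"ty": 0,"tz": 0,"ax": 0,"ay": 0,"az": -0.1,"claw": 4.4},
    {"tx": 0,"ty": 0,"tz": 0,"ax": 0,"ay": 0,"az": -0.1,"claw": 4.4},
    {"tx": 0,"ty": 0,"tz": 0,"ax": 0,"ay": 0,"az": -0.1,"claw": 4.4},
    {"tx": 0,"ty": 0,"tz": 0,"ax": 0,"ay": 0,"az": 0,"claw": 4.4},
    {"tx": 0,"ty": 0,"tz": 0,"ax": 0,"ay": 0,"az": 0,"claw": 4.4},
  ],
)

```text
time_s: 20.42
tcp_pos: [0.4148, -0.2431, 0.1729]
ee_rot: [[0.212, -0.977, -0.001], [-0.977, -0.212, 0.0], [-0.001, 0.0, -1.0]]
wrist_force: [-0.0, 1.1, -2.2]
gripper_width: 0.573
gripper_force: 30.0
```

Run:
```python
from m import *
z=load('w3'); P=cloud(z); hsv=cv2.cvtColor(z['im'],cv2.COLOR_RGB2HSV)
g=(hsv[...,1]<50)&(hsv[...,2]>60)&(np.hypot(P[...,0]-.416,P[...,1]+.243)<.07); g=big(g); v,u=np.nonzero(g); print('sq',rect(onplane(z,np.c_[u,v],.008)))
s=__import__('station').sense(); p=s['tcp_pos'];R=np.array(s['ee_rot']); print(p,np.degrees(np.arctan2(R[1,0],R[0,0]))); print(R.T@(np.array([.4166,-.2429,.0])-p))
```

```text
sq (array([ 416.5, -240. ]), array([81.8, 75.9]), 12.3)
[ 0.41481916 -0.24306726  0.17286336] -77.75161068363913
[ 0.00031489 -0.0018578   0.17286234]
```

drive_tool(
  rows=[
    {"tx": 0,"ty": -0.2,"tz": 2,"ax": 0,"ay": 0,"az": 0,"claw": 4.4},
    {"tx": 0,"ty": 0,"tz": 4,"ax": 0,"ay": 0,"az": 0,"claw": 4.4},
    {"tx": 0,"ty": 0,"tz": 4,"ax": 0,"ay": 0,"az": 0,"claw": 4.4},
    {"tx": 0,"ty": 0,"tz": 2.5,"ax": 0,"ay": 0,"az": 0,"claw": 4.4},
    {"tx": 0,"ty": 0,"tz": 1,"ax": 0,"ay": 0,"az": 0,"claw": 4.4},
    {"tx": 0,"ty": 0,"tz": 0.5,"ax": 0,"ay": 0,"az": 0,"claw": 4.4},
    {"tx": 0,"ty": 0,"tz": 0.3,"ax": 0,"ay": 0,"az": 0,"claw": 4.4},
    {"tx": 0,"ty": 0,"tz": 0,"ax": 0,"ay": 0,"az": 0,"claw": 4.4},
    {"tx": 0,"ty": 0,"tz": 0,"ax": 0,"ay": 0,"az": 0,"claw": 4.4},
  ],
)

```text
time_s: 21.17
tcp_pos: [0.418, -0.2433, 0.031]
ee_rot: [[0.214, -0.977, 0.002], [-0.977, -0.214, -0.001], [0.001, -0.002, -1.0]]
wrist_force: [-0.1, -0.1, -1.5]
gripper_width: 0.57
gripper_force: 30.0
```

drive_tool(
  rows=[
    {"tx": 0,"ty": 0.1,"tz": 0.6,"ax": 0,"ay": 0,"az": 0,"claw": 4.4},
    {"tx": 0,"ty": 0,"tz": 0.4,"ax": 0,"ay": 0,"az": 0,"claw": 4.4},
    {"tx": 0,"ty": 0,"tz": 0,"ax": 0,"ay": 0,"az": 0,"claw": 4.4},
    {"tx": 0,"ty": 0,"tz": 0,"ax": 0,"ay": 0,"az": 0,"claw": 4.4},
    {"tx": 0,"ty": 0,"tz": 0,"ax": 0,"ay": 0,"az": 0,"claw": 4.4},
  ],
)

```text
time_s: 21.58
tcp_pos: [0.4162, -0.2434, 0.0202]
ee_rot: [[0.214, -0.977, 0.0], [-0.977, -0.214, -0.0], [0.0, -0.0, -1.0]]
wrist_force: [0.0, 0.3, -1.8]
gripper_width: 0.574
gripper_force: 30.0
```

drive_tool(
  rows=[
    {"tx": 0,"ty": 0,"tz": 0,"ax": 0,"ay": 0,"az": 0,"claw": 5.1},
    {"tx": 0,"ty": 0,"tz": 0,"ax": 0,"ay": 0,"az": 0,"claw": 5.5},
    {"tx": 0,"ty": 0,"tz": 0,"ax": 0,"ay": 0,"az": 0,"claw": 5.9},
    {"tx": 0,"ty": 0,"tz": 0,"ax": 0,"ay": 0,"az": 0,"claw": 6.2},
    {"tx": 0,"ty": 0,"tz": 0,"ax": 0,"ay": 0,"az": 0,"claw": 6.2},
  ],
)

```text
time_s: 22.0
tcp_pos: [0.4163, -0.2434, 0.0202]
ee_rot: [[0.214, -0.977, 0.001], [-0.977, -0.214, -0.0], [0.0, -0.0, -1.0]]
wrist_force: [0.4, 0.5, 0.6]
gripper_width: 0.702
gripper_force: 0.0
```

drive_tool(
  rows=[
    {"tx": 0,"ty": 0,"tz": -1,"ax": 0,"ay": 0,"az": 0,"claw": 6.2},
    {"tx": 0,"ty": 0,"tz": -3,"ax": 0,"ay": 0,"az": 0,"claw": 6.2},
    {"tx": 0,"ty": 0,"tz": -4,"ax": 0,"ay": 0,"az": 0,"claw": 6.2},
    {"tx": 0,"ty": 0,"tz": -4,"ax": 0,"ay": 0,"az": 0,"claw": 6.2},
    {"tx": 0,"ty": 0,"tz": -4,"ax": 0,"ay": 0,"az": 0,"claw": 8.7},
    {"tx": -2.5,"ty": 0,"tz": -3,"ax": 0,"ay": 0,"az": 0,"claw": 8.7},
    {"tx": -2.5,"ty": 0,"tz": -3,"ax": 0,"ay": 0,"az": 0,"claw": 8.7},
    {"tx": -2.5,"ty": 0,"tz": -3,"ax": 0,"ay": 0,"az": 0,"claw": 8.7},
    {"tx": -1.5,"ty": 0,"tz": -2,"ax": 0,"ay": 0,"az": 0,"claw": 8.7},
    {"tx": 0,"ty": 0,"tz": 0,"ax": 0,"ay": 0,"az": 0,"claw": 8.7},
  ],
)

```text
time_s: 22.83
tcp_pos: [0.3983, -0.1542, 0.2954]
ee_rot: [[0.217, -0.976, 0.011], [-0.976, -0.218, -0.001], [0.004, -0.011, -1.0]]
wrist_force: [0.3, -0.6, 0.4]
gripper_width: 0.985
gripper_force: 0.0
```

Run:
```python
from m import *
snap('wrist','w7'); z=load('w7'); P=cloud(z); m=big((np.hypot(P[...,0]-.416,P[...,1]+.243)<.06)&(P[...,2]>.035)&(P[...,2]<.06)); v,u=np.nonzero(m); print('tin',np.median(P[m][:,2]),rect(onplane(z,np.c_[u,v],.05)))
```

```text
tin 0.048890310481703114 (array([ 417.9, -244.4]), array([50.6, 48.9]), -77.3)
```

drive_tool(
  rows=[
    {"tx": -3.1,"ty": -2.3,"tz": 0,"ax": 0,"ay": 0,"az": 0,"claw": 8.7},
    {"tx": -3.1,"ty": -2.3,"tz": 0,"ax": 0,"ay": 0,"az": 0,"claw": 8.7},
    {"tx": -3.1,"ty": -2.3,"tz": 0,"ax": 0,"ay": 0,"az": 0,"claw": 8.7},
    {"tx": -3.1,"ty": -2.3,"tz": 0,"ax": 0,"ay": 0,"az": 0,"claw": 8.7},
    {"tx": -3.1,"ty": -2.3,"tz": 0,"ax": 0,"ay": 0,"az": 0,"claw": 8.7},
    {"tx": -3.1,"ty": -2.3,"tz": 0,"ax": 0,"ay": 0,"az": 0,"claw": 8.7},
    {"tx": -3.1,"ty": -2.3,"tz": 0,"ax": 0,"ay": 0,"az": 0,"claw": 8.7},
    {"tx": -3.1,"ty": -2.3,"tz": 0,"ax": 0,"ay": 0,"az": 0,"claw": 8.7},
    {"tx": -3.1,"ty": -2.3,"tz": 0,"ax": 0,"ay": 0,"az": 0,"claw": 8.7},
    {"tx": -3.1,"ty": -2.3,"tz": 0,"ax": 0,"ay": 0,"az": 0,"claw": 8.7},
  ],
)

```text
time_s: 23.72
tcp_pos: [0.5552, 0.1979, 0.2883]
ee_rot: [[0.214, -0.977, -0.003], [-0.977, -0.214, -0.001], [0.001, 0.003, -1.0]]
wrist_force: [0.2, 0.5, -0.2]
gripper_width: 0.997
gripper_force: 0.0
```

drive_tool(
  rows=[
    {"tx": -3.1,"ty": -2.3,"tz": 0,"ax": 0,"ay": 0,"az": 0,"claw": 8.7},
    {"tx": -3.1,"ty": -2.3,"tz": 0,"ax": 0,"ay": 0,"az": 0,"claw": 8.7},
    {"tx": -3.1,"ty": -2.3,"tz": 0,"ax": 0,"ay": 0,"az": 0.1,"claw": 8.7},
    {"tx": -3.0,"ty": -2.0,"tz": 0,"ax": 0,"ay": 0,"az": 0.1,"claw": 8.7},
    {"tx": 0,"ty": 0,"tz": 0,"ax": 0,"ay": 0,"az": 0.1,"claw": 8.7},
    {"tx": 0,"ty": 0,"tz": 0,"ax": 0,"ay": 0,"az": 0.075,"claw": 8.7},
    {"tx": 0,"ty": 0,"tz": 0,"ax": 0,"ay": 0,"az": 0,"claw": 8.7},
    {"tx": 0,"ty": 0,"tz": 0,"ax": 0,"ay": 0,"az": 0,"claw": 8.7},
  ],
)

```text
time_s: 24.38
tcp_pos: [0.6189, 0.3339, 0.2882]
ee_rot: [[-0.157, -0.988, -0.002], [-0.988, 0.157, -0.002], [0.002, 0.002, -1.0]]
wrist_force: [0.1, -0.2, -0.4]
gripper_width: 0.999
gripper_force: 0.0
```

Run:
```python
from look import *
snap('wrist','w8'); s=sense(); R=np.array(s['ee_rot']); print(s['time_s'],s['tcp_pos'],R.round(3).tolist(),np.degrees(np.arctan2(R[1,0],R[0,0])))
pile('w8')
```

```text
24.4333 [0.61887675 0.33378683 0.2889414 ] [[-0.157, -0.988, -0.001], [-0.988, 0.157, -0.001], [0.001, 0.001, -1.0]] -99.0396181190994
panel 0.028891436556006678 (array([610.8, 258.1]), array([189.6,  61.8]), 81.0)
dish ((436.9049987792969, 254.27853393554688), 43.78074264526367) (array([440.8, 254.5]), array([85.9, 78.6]), -88.1)
```

View pics/w8.png

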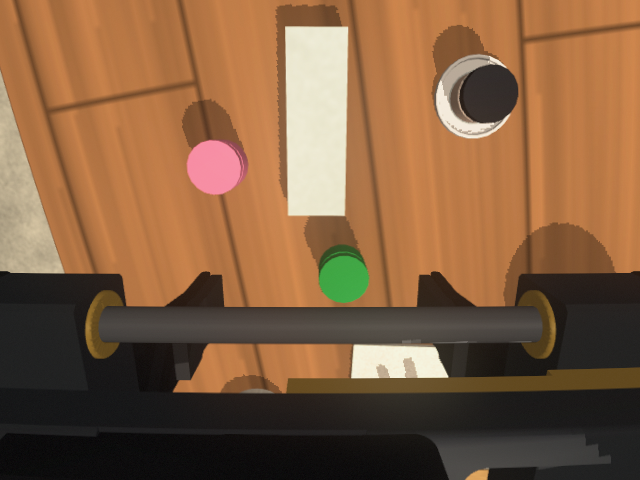

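The panel is bare at (317,120) in the picture, with pink (215,167) and green (344,277) clear of the fingers.

drive_tool(
  rows=[
    {"tx": 3.8,"ty": -0.2,"tz": 0,"ax": 0,"ay": 0,"az": 0,"claw": 7.7},
    {"tx": 3.8,"ty": -0.2,"tz": 0,"ax": 0,"ay": 0,"az": 0,"claw": 7.7},
    {"tx": 0,"ty": 0,"tz": 4,"ax": 0,"ay": 0,"az": 0,"claw": 7.7},
    {"tx": 0,"ty": 0,"tz": 4,"ax": 0,"ay": 0,"az": 0,"claw": 7.7},
    {"tx": 0,"ty": 0,"tz": 4,"ax": 0,"ay": 0,"az": 0,"claw": 7.7},
    {"tx": 0,"ty": 0,"tz": 4,"ax": 0,"ay": 0,"az": 0,"claw": 7.7},
    {"tx": 0,"ty": 0,"tz": 3,"ax": 0,"ay": 0,"az": 0,"claw": 7.7},
    {"tx": 0,"ty": 0,"tz": 2,"ax": 0,"ay": 0,"az": 0,"claw": 7.7},
    {"tx": 0,"ty": 0,"tz": 0,"ax": 0,"ay": 0,"az": 0,"claw": 7.7},
    {"tx": 0,"ty": 0,"tz": 0,"ax": 0,"ay": 0,"az": 0,"claw": 7.7},
  ],
)

```text
time_s: 25.27
tcp_pos: [0.6106, 0.2579, 0.0796]
ee_rot: [[-0.158, -0.987, -0.001], [-0.987, 0.158, -0.001], [0.002, 0.001, -1.0]]
wrist_force: [0.6, 0.8, 0.8]
gripper_width: 0.885
gripper_force: 0.0
```

drive_tool(
  rows=[
    {"tx": 0,"ty": 0,"tz": 3,"ax": 0,"ay": 0,"az": 0,"claw": 7.7},
    {"tx": 0,"ty": 0,"tz": 2.2,"ax": 0,"ay": 0,"az": 0,"claw": 7.7},
    {"tx": 0,"ty": 0,"tz": 1.4,"ax": 0,"ay": 0,"az": 0,"claw": 7.7},
    {"tx": 0,"ty": 0,"tz": 0.7,"ax": 0,"ay": 0,"az": 0,"claw": 7.7},
    {"tx": 0,"ty": 0,"tz": 0,"ax": 0,"ay": 0,"az": 0,"claw": 7.2},
    {"tx": 0,"ty": 0,"tz": 0,"ax": 0,"ay": 0,"az": 0,"claw": 6.6},
    {"tx": 0,"ty": 0,"tz": 0,"ax": 0,"ay": 0,"az": 0,"claw": 6.2},
    {"tx": 0,"ty": 0,"tz": 0,"ax": 0,"ay": 0,"az": 0,"claw": 5.6},
    {"tx": 0,"ty": 0,"tz": 0,"ax": 0,"ay": 0,"az": 0,"claw": 5.6},
    {"tx": 0,"ty": 0,"tz": 0,"ax": 0,"ay": 0,"az": 0,"claw": 5.6},
  ],
)

```text
time_s: 26.1
tcp_pos: [0.6114, 0.2594, 0.0091]
ee_rot: [[-0.158, -0.987, 0.002], [-0.987, 0.158, 0.001], [-0.002, -0.002, -1.0]]
wrist_force: [-1.8, 0.7, 6.1]
gripper_width: 0.712
gripper_force: 30.0
```

drive_tool(
  rows=[
    {"tx": 0,"ty": 0,"tz": 0,"ax": 0,"ay": 0,"az": 0,"claw": 5.6},
    {"tx": 0,"ty": 0,"tz": 0,"ax": 0,"ay": 0,"az": 0,"claw": 5.6},
  ],
)

```text
time_s: 26.27
tcp_pos: [0.6114, 0.2594, 0.009]
ee_rot: [[-0.158, -0.987, 0.002], [-0.987, 0.158, 0.001], [-0.002, -0.002, -1.0]]
wrist_force: [-2.7, 1.0, 5.4]
gripper_width: 0.712
gripper_force: 30.0
```

drive_tool(
  rows=[
    {"tx": 0,"ty": 0,"tz": -1,"ax": 0,"ay": 0,"az": 0,"claw": 5.6},
    {"tx": 0,"ty": 0,"tz": -2.5,"ax": 0,"ay": 0,"az": 0,"claw": 5.6},
    {"tx": 0,"ty": 0,"tz": -3,"ax": 0,"ay": 0,"az": 0,"claw": 5.6},
    {"tx": 0,"ty": 0,"tz": -3,"ax": 0,"ay": 0,"az": 0,"claw": 5.6},
    {"tx": 0,"ty": 0,"tz": -1.5,"ax": 0,"ay": 0,"az": 0,"claw": 5.6},
    {"tx": 1.5,"ty": -0.3,"tz": 0,"ax": 0,"ay": 0,"az": 0,"claw": 5.6},
    {"tx": 3,"ty": -0.55,"tz": 0,"ax": 0,"ay": 0,"az": 0,"claw": 5.6},
    {"tx": 3.5,"ty": -0.65,"tz": 0,"ax": 0,"ay": 0,"az": 0,"claw": 5.6},
    {"tx": 3.5,"ty": -0.65,"tz": 0,"ax": 0,"ay": 0,"az": 0,"claw": 5.6},
    {"tx": 3.5,"ty": -0.65,"tz": 0,"ax": 0,"ay": 0,"az": 0,"claw": 5.6},
  ],
)

```text
time_s: 27.1
tcp_pos: [0.6133, 0.1041, 0.116]
ee_rot: [[-0.158, -0.987, -0.003], [-0.987, 0.158, -0.001], [0.001, 0.002, -1.0]]
wrist_force: [0.3, 0.3, -2.0]
gripper_width: 0.711
gripper_force: 30.0
```

drive_tool(
  rows=[
    {"tx": 3.5,"ty": -0.65,"tz": 0,"ax": 0,"ay": 0,"az": 0,"claw": 5.6},
    {"tx": 3.5,"ty": -0.65,"tz": 0,"ax": 0,"ay": 0,"az": 0,"claw": 5.6},
    {"tx": 2.5,"ty": -0.45,"tz": 0,"ax": 0,"ay": 0,"az": 0,"claw": 5.6},
    {"tx": 1.5,"ty": -0.25,"tz": 0,"ax": 0,"ay": 0,"az": 0,"claw": 5.6},
    {"tx": 0,"ty": 0,"tz": 0,"ax": 0,"ay": 0,"az": -0.07,"claw": 5.6},
    {"tx": 0,"ty": 0,"tz": 0,"ax": 0,"ay": 0,"az": -0.07,"claw": 5.6},
    {"tx": 0,"ty": 0,"tz": 0,"ax": 0,"ay": 0,"az": -0.07,"claw": 5.6},
    {"tx": 0,"ty": 0,"tz": 0,"ax": 0,"ay": 0,"az": 0,"claw": 5.6},
    {"tx": 0,"ty": 0,"tz": 0,"ax": 0,"ay": 0,"az": 0,"claw": 5.6},
    {"tx": 0,"ty": 0,"tz": 0,"ax": 0,"ay": 0,"az": 0,"claw": 5.6},
  ],
)

```text
time_s: 27.93
tcp_pos: [0.6166, -0.0054, 0.1166]
ee_rot: [[0.05, -0.999, -0.001], [-0.999, -0.05, -0.0], [0.0, 0.001, -1.0]]
wrist_force: [-0.9, 0.5, -2.8]
gripper_width: 0.709
gripper_force: 30.0
```

Run:
```python
from h import *
s=sense(); R=np.array(s['ee_rot']); print(s['tcp_pos'],np.degrees(np.arctan2(R[1,0],R[0,0])),(R.T@(np.array([.6176,-.0056,.041])-s['tcp_pos'])).round(4),R[2].round(4),s['gripper_width'])
```

```text
[ 0.61661504 -0.00544102  0.1166336 ] -87.14755110682955 [ 0.0002 -0.001   0.0756] [ 0.e+00  9.e-04 -1.e+00] 0.7085311767345805
```

drive_tool(
  rows=[
    {"tx": 0,"ty": -0.1,"tz": 2,"ax": 0,"ay": 0,"az": -0.006,"claw": 5.6},
    {"tx": 0,"ty": 0,"tz": 2,"ax": 0,"ay": 0,"az": 0,"claw": 5.6},
    {"tx": 0,"ty": 0,"tz": 1.5,"ax": 0,"ay": 0,"az": 0,"claw": 5.6},
    {"tx": 0,"ty": 0,"tz": 0.8,"ax": 0,"ay": 0,"az": 0,"claw": 5.6},
    {"tx": 0,"ty": 0,"tz": 0.4,"ax": 0,"ay": 0,"az": 0,"claw": 5.6},
    {"tx": 0,"ty": 0,"tz": 0.4,"ax": 0,"ay": 0,"az": 0,"claw": 5.6},
    {"tx": 0,"ty": 0,"tz": 0,"ax": 0,"ay": 0,"az": 0,"claw": 5.6},
    {"tx": 0,"ty": 0,"tz": 0,"ax": 0,"ay": 0,"az": 0,"claw": 5.6},
    {"tx": 0,"ty": 0,"tz": 0,"ax": 0,"ay": 0,"az": 0,"claw": 5.6},
  ],
)

```text
time_s: 28.68
tcp_pos: [0.6187, -0.0054, 0.047]
ee_rot: [[0.057, -0.998, 0.002], [-0.998, -0.057, 0.0], [-0.0, -0.002, -1.0]]
wrist_force: [-0.2, 0.5, -3.0]
gripper_width: 0.71
gripper_force: 30.0
```

drive_tool(
  rows=[
    {"tx": 0,"ty": 0.05,"tz": 0.2,"ax": 0,"ay": 0,"az": 0,"claw": 5.6},
    {"tx": 0,"ty": 0,"tz": 0.1,"ax": 0,"ay": 0,"az": 0,"claw": 5.6},
    {"tx": 0,"ty": 0,"tz": 0,"ax": 0,"ay": 0,"az": 0,"claw": 5.6},
    {"tx": 0,"ty": 0,"tz": 0,"ax": 0,"ay": 0,"az": 0,"claw": 5.6},
    {"tx": 0,"ty": 0,"tz": 0,"ax": 0,"ay": 0,"az": 0,"claw": 5.6},
  ],
)

```text
time_s: 29.1
tcp_pos: [0.6175, -0.0056, 0.0432]
ee_rot: [[0.057, -0.998, 0.0], [-0.998, -0.057, -0.0], [0.0, -0.0, -1.0]]
wrist_force: [0.0, -0.1, -1.2]
gripper_width: 0.708
gripper_force: 30.0
```

drive_tool(
  rows=[
    {"tx": 0,"ty": 0,"tz": 0.05,"ax": 0,"ay": 0,"az": 0,"claw": 5.6},
    {"tx": 0,"ty": 0,"tz": 0,"ax": 0,"ay": 0,"az": 0,"claw": 6.2},
    {"tx": 0,"ty": 0,"tz": 0,"ax": 0,"ay": 0,"az": 0,"claw": 6.5},
    {"tx": 0,"ty": 0,"tz": 0,"ax": 0,"ay": 0,"az": 0,"claw": 6.9},
    {"tx": 0,"ty": 0,"tz": 0,"ax": 0,"ay": 0,"az": 0,"claw": 7.4},
    {"tx": 0,"ty": 0,"tz": 0,"ax": 0,"ay": 0,"az": 0,"claw": 7.4},
    {"tx": 0,"ty": 0,"tz": -1,"ax": 0,"ay": 0,"az": 0,"claw": 7.4},
    {"tx": 0,"ty": 0,"tz": -3,"ax": 0,"ay": 0,"az": 0,"claw": 7.4},
    {"tx": 0,"ty": 0,"tz": -4,"ax": 0,"ay": 0,"az": 0,"claw": 7.4},
    {"tx": 0,"ty": 0,"tz": -4,"ax": 0,"ay": 0,"az": 0,"claw": 7.4},
  ],
)

```text
time_s: 29.93
tcp_pos: [0.6169, -0.0058, 0.1639]
ee_rot: [[0.057, -0.998, -0.002], [-0.998, -0.057, -0.001], [0.001, 0.002, -1.0]]
wrist_force: [1.6, 0.4, -0.3]
gripper_width: 0.853
gripper_force: 0.0
```

drive_tool(
  rows=[
    {"tx": -2,"ty": 0,"tz": -3,"ax": 0,"ay": 0,"az": 0,"claw": 7.4},
    {"tx": -2,"ty": 0,"tz": -3,"ax": 0,"ay": 0,"az": 0,"claw": 7.4},
    {"tx": -2,"ty": 0,"tz": -3,"ax": 0,"ay": 0,"az": 0,"claw": 7.4},
    {"tx": -2,"ty": 0,"tz": -3,"ax": 0,"ay": 0,"az": 0,"claw": 7.4},
    {"tx": 0,"ty": 0,"tz": -3,"ax": 0,"ay": 0,"az": 0,"claw": 7.4},
    {"tx": 0,"ty": 0,"tz": 0,"ax": 0,"ay": 0,"az": 0,"claw": 7.4},
    {"tx": 0,"ty": 0,"tz": 0,"ax": 0,"ay": 0,"az": 0,"claw": 7.4},
    {"tx": 0,"ty": 0,"tz": 0,"ax": 0,"ay": 0,"az": 0,"claw": 7.4},
  ],
)

```text
time_s: 30.6
tcp_pos: [0.6124, 0.0743, 0.3125]
ee_rot: [[0.057, -0.998, -0.001], [-0.998, -0.057, 0.0], [-0.0, 0.001, -1.0]]
wrist_force: [-0.2, 0.7, -0.5]
gripper_width: 0.851
gripper_force: 0.0
```

Run:
```python
from look import *
snap('wrist','w9'); z=load('w9'); P=cloud(z); print(z['pos'])
m=big((np.arange(480)[:,None]<270)&(np.hypot(P[...,0]-.618,P[...,1]+.007)<.12)&(P[...,2]>.055)&(P[...,2]<.075)); v,u=np.nonzero(m); print('panel',np.median(P[m][:,2]),rect(onplane(z,np.c_[u,v],.064)))
# residual depth levels of plane
Q=P[m]; A=np.c_[Q[:,:2],np.ones(len(Q))]; print(np.linalg.lstsq(A,Q[:,2],rcond=None)[0])
m=(np.arange(480)[:,None]<270)&(np.hypot(P[...,0]-.618,P[...,1]+.007)<.1)&(P[...,2]>.026)&(P[...,2]<.045)
n,l,st,_=cv2.connectedComponentsWithStats(m.astype(np.uint8))
for i in range(1,n):
    if st[i,4]>10: v,u=np.nonzero(l==i); print('barbit',st[i],rect(onplane(z,np.c_[u,v],.034)))
```

```text
[0.61235914 0.07426822 0.31245266]
panel 0.06291095051057816 (array([618.4,  -6.7]), array([188.1,  61.7]), -86.5)
[ 0.00160809 -0.00079362  0.06189189]
barbit [351  55   8  18 127] (array([585.1, -66.4]), array([16.9,  7.3]), -85.8)
barbit [283  56   6  17  83] (array([657.8, -61.7]), array([16.1,  5.1]), -83.9)
barbit [285 166   6  15  70] (array([650.7,  52.1]), array([15.7,  5.2]), -81.6)
barbit [349 166   8  15  90] (array([578.5,  47.8]), array([16.1,  6.8]), -81.6)
```

View pics/w9.png

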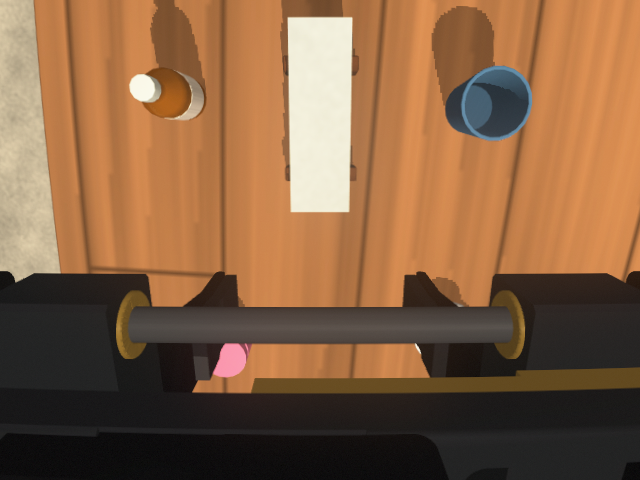

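The white panel lies square and centred on the two bars at (320,115), with the bar ends showing equally at both sides. It is within 1 mm and 0.2° of the stand. Bottle and cup are untouched and the gripper is clear.

```bash
python3 -c "
from station import finish_job; print(finish_job())"
```

```text
the job is handed in; nothing more can be done
None
```

The job is handed in: pastel box, jar, tin and panel were placed in the order asked, each let go in its own place with the panel white side up, and the last wrist views show all four centred.

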